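# Pack the eyelet kit caddy and hold it up

## Robot

A 6-joint arm with a two-finger parallel gripper is mounted at the origin on a cart in front of the work surface, level with it; the furniture and walls round the work are solid. World frame = base frame: x ahead of the robot, y to its left, z up, the work surface at z = 0. Lengths are in m, angles in rad, forces in N, time in s.
With the tool pointing down it reaches from about 0.325 to 0.775 m from the base axis. Payload 9.3 kg.
Tool frame: the origin (TCP) lies between the finger pads, 19 mm behind the fingertips; this is the grasp point; z points along the fingers, y is the line along which they close (so a half turn about z gives the same grasp; the last joint's range is limited). The gripper opens to 85 mm and grips with 20 to 120 N. Pads are 22 mm wide; open, the fingers measure 114 mm over their backs; the gripper's body (76 mm by 85 mm) begins 54 mm behind the grasp point. The pads swing forward as they close: fully open they stand 13 mm farther back than shut.
Start: joints at [-1.426, 0.259, 0.021, 1.334, 0, 1.418], TCP at [0.161, -0.526, 0.25] pointing down, gripper open.
Joint ranges: [-3.04, 3.04], [-0.91, 1.82], [-1.04, 1.36], [-1.92, 1.95], [-1.52, 1.45], [-3.14, 3.14]. Speed limits (rad/s): [2.22, 2.22, 2.79, 3.14, 3.14, 3.14].

## Interface

Orientations are given as a 3x3 rotation matrix whose columns are the frame's x, y, z axes.
In Python, from station import * gives the robot as it stands.
- The arm moves only by the shell command python3 -m crank 'ROWS'. ROWS is JSON, a list of rows, each an object of numbers: "gripper": the finger opening in mm, from 0 to 85.4; "dx", "dy", "dz": the shift along the tool's x, y, z in mm; "ax", "ay", "az": the turn, a rotation vector about the tool's x, y, z in degrees. A call has exactly 5 rows; each row is the pose to reach, as a shift and turn from the pose commanded when the call began, along the tool's axes at that moment; what a row does not reach only later rows make up. A row lasts 1/12 s, in which the tool goes at most 41.7 mm and 7.16 degrees, less where a joint would pass 70% of its speed; a pose out of reach is approached as far as the arm can. A call with a gripper value outside its range is refused whole. The fingers move at their own pace and stop on an object; the grip force is fixed at half the most. Time passes only in rows, so rows that repeat a pose let the fingers close, or fill a call up. It gives the time, the measured TCP pose, the force, the opening and the grip force at its end, in the units of the state.
- sense(): the state, without advancing time (a new reading comes with each control period).
- capture(name): name is "scene" or "top" or "wrist"; returns the picture (400x640x3 uint8, red, green, blue); there is no depth.
- calibration(name): a dict with "intrinsics" (3x3 intrinsics, pixels), "rvec" (rotation vector, rad) and "tvec" (3), from world to camera coordinates, as OpenCV has them. Camera axes: x right, y down, z forward; pixel columns grow to the right and rows downward; lengths in m; the calibration is good to about 2 mm. A picture is of the moment at which its call begins: read the wrist's pose just before it. calibration takes no time and is no camera call; for the wrist camera it gives the pose at the moment of the call.
- close_job(): hands the job in; it is judged then, once.
The state is a dict: "t": time; "q": joint angles; "qd": joint speeds; "joint_torque": joint torques, N m; "position": TCP position; "eef_rot": TCP orientation; "force": force on the tool from outside, world axes, zero at the start; "ft_torque": the same for the moment, N m; "width": opening from 0.0 (shut) to 1.0 (fully open); "grip_force": force on a finger pad.
Only numpy, scipy, OpenCV 4.12 (cv2) and the standard library are available. Lean on these libraries where they do the work, as an engineer would, in place of code of your own. Each camera call takes 0.05 s, during which the arm holds its last target. There are 200 camera calls.

## Task

Pack the wooden carrying caddy for the next job: lower (do not drop) the eyelet jar upright into its square bay and the tape measure, standing on its edge as it stands now, into the narrow bay at the other end, and let go of both. Then take the caddy by its handle bar, lift it straight up about 15 cm clear of the worktop, level all the way, and finish while holding it there steady: do not put it down or let go. Leave the green tin and the thread spool on the worktop where they are.

Things in the scene. Friction and masses are not known exactly. Their poses are not given: they have to be found in the camera images.
- caddy: open wooden carrying caddy, loose, 0.3 kg, 60 (x) x 196 (y) x 100 mm; origin centre of its underside, z up, y along its length. Walls 28 mm high, floor 5 mm. Square bay at its +y end (robot's left), narrow bay at its -y end. Handle in the middle: posts at x = -24 and 24, across them a bar 60 mm long in x, 12 mm thick in y, 72 to 100 mm high. Yaw within 0.4 rad of 0
- jar_bay (a point): centre of the floor of the square bay at the caddy's +y end, 62 mm from the caddy's middle and 5 mm above its underside; axes as the caddy; inside 52 x 52 mm, walls 23 mm high above this floor
- tape_bay (a point): centre of the floor of the narrow bay at the caddy's -y end, 62 mm from the middle and 5 mm above the underside; axes as the caddy; inside 34 mm (x) x 64 mm (y), walls 23 mm high above this floor
- handle (a point): middle of the caddy's handle bar, 88 mm above the caddy's underside (12 mm below the bar's top); axes as the caddy; the bar runs along x and is gripped across its 12 mm along y
- eyelet_jar: round glass jar of brass eyelets with a black lid, loose, about 0.07 kg, standing upright, 45 mm diameter and 56 mm tall, the lid (41 mm diameter) from 44 mm up; origin at the centre of its underside, z up
- tape_measure: yellow tape measure standing on its edge on the open worktop in front (not the one far at the back), loose, about 0.11 kg; 28 (x) x 58 (y, with hook) x 52 (z) mm, its solid case 26 mm thick, from y = -23 to +29 mm; gripped across its thickness (x); origin under the middle on its underside, z up. Either end may lie toward the handle
- tin_balm: bystander: round green tin with white base, 48 mm diameter, 28 mm tall, loose; origin at the centre of its underside
- thread_spool: bystander: upright dark thread spool with pale ends, 29 mm diameter, 46 mm tall, loose, on the worktop beyond the caddy's right end; origin at the centre of its underside

How it is judged:
By the outcome, as a careful person would: the job done as asked, in the order asked, and still so for the second after the job is handed in, while the arm keeps its last pose, push and grip.
It also fails if it takes over 72 s, if anything falls off the work surface, if the arm or the gripper's body presses on something with over 40 N, if the wrist force passes 120 N, or if a joint passes its speed limit or range.

## Working session

There is one attempt and no reset: what is moved stays moved. The work goes in short steps, Python scripts to look and compute and a shell command to move; the robot and the scene stay as the last step left them, time stands still between calls to the robot, and variables do not carry over. Pictures are saved under pics/ and viewed, at most 10 in all, crops included, and the job is handed in when it is done.

```bash
ls; mkdir -p pics; python3 - <<'E'
from station import *
import cv2,numpy as np
np.set_printoptions(precision=4,suppress=True)
s=sense();print(s['t'],s['position'],s['eef_rot'],s['width'])
for n in ['scene','top']:
    im=capture(n);cv2.imwrite(f'pics/{n}0.png',im[...,::-1]);c=calibration(n);print(n,c)
E
```

```text
pics
0.0 [ 0.1613 -0.5255  0.2493] [[ 0.956   0.2934 -0.0002]
 [ 0.2934 -0.956   0.0013]
 [ 0.0002 -0.0013 -1.    ]] 1.0001168307838264
scene {'intrinsics': array([[497.7535,   0.    , 323.0488],
       [  0.    , 497.7535, 197.4687],
       [  0.    ,   0.    ,   1.    ]]), 'rvec': array([ 0.9382, -2.5017,  1.0584]), 'tvec': array([0.3617, 0.3465, 0.8167])}
top {'intrinsics': array([[400.5004,   0.    , 319.6057],
       [  0.    , 400.5004, 197.5694],
       [  0.    ,   0.    ,   1.    ]]), 'rvec': array([ 2.172 , -2.1867,  0.1004]), 'tvec': array([-0.0886,  0.5711,  0.882 ])}
```

View pics/top0.png

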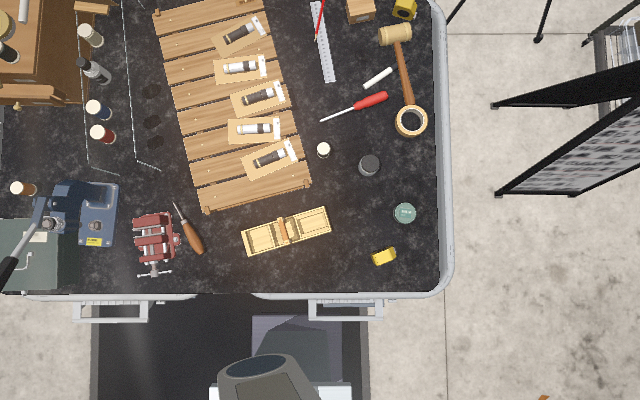

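View pics/scene0.png

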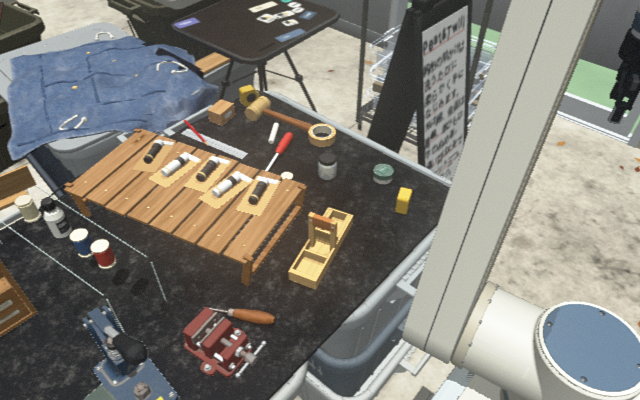

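The top view shows the caddy at about (286,231), jar (369,165), green tin (405,213), tape (384,256) and spool (323,150). In the scene view they are at about caddy (322,245), jar (328,165), tape (403,200) and tin (383,174). Next I measure them with masks and rays.

```bash
cat > h.py <<'E'
import cv2,numpy as np
np.set_printoptions(precision=4,suppress=True)
def ray(c,uv,z):
    R=cv2.Rodrigues(np.array(c['rvec']))[0];t=np.array(c['tvec']).ravel()
    K=np.array(c['intrinsics']);d=R.T@np.linalg.solve(K,np.r_[uv,1.]);o=-R.T@t
    return o+d*(z-o[2])/d[2]
def proj(c,p):
    return cv2.projectPoints(np.array(p,float).reshape(-1,3),np.array(c['rvec']),np.array(c['tvec']),np.array(c['intrinsics']),None)[0].reshape(-1,2)
def blobs(im,lo,hi,roi,amin=15):
    x0,y0,x1,y1=roi
    h=cv2.cvtColor(im[y0:y1,x0:x1],cv2.COLOR_RGB2HSV)
    m=cv2.inRange(h,np.array(lo),np.array(hi))
    cs,_=cv2.findContours(m,cv2.RETR_EXTERNAL,cv2.CHAIN_APPROX_NONE)
    return [c+np.array([x0,y0]) for c in sorted(cs,key=cv2.contourArea,reverse=True) if cv2.contourArea(c)>amin]
E
python3 - <<'E'
from h import *
from station import calibration
t=cv2.imread('pics/top0.png')[...,::-1].copy();c=calibration('top')
for nm,lo,hi,roi,z in [('caddy',(12,60,120),(35,255,255),(235,200,340,262),.028),('tape',(20,120,100),(35,255,255),(360,235,410,275),.052),('tin',(60,30,50),(95,255,255),(385,195,425,230),.028)]:
    for b in blobs(t,lo,hi,roi)[:2]:
        r=cv2.minAreaRect(b);bx=cv2.boxPoints(r)
        print(nm,r,ray(c,r[0],z)[:2]);print(np.array([ray(c,p,z)[:2] for p in bx]))
print('jar',ray(c,(369,163),.05),'spool',ray(c,(323,150),.046))
cv2.imwrite('pics/crop1.png',cv2.resize(t[130:280,230:430,::-1],None,fx=4,fy=4,interpolation=cv2.INTER_CUBIC))
E
```

```text
caddy ((285.48651123046875, 230.0810546875), (29.408588409423828, 88.37281036376953), 72.89727020263672) [ 0.4976 -0.0154]
[[ 0.5007  0.0888]
 [ 0.5578 -0.1008]
 [ 0.4945 -0.1197]
 [ 0.4382  0.0689]]
caddy ((245.5, 202.5), (5.0, 21.0), 90.0) [0.5602 0.0746]
[[0.566  0.0983]
 [0.5657 0.051 ]
 [0.5544 0.051 ]
 [0.5547 0.0982]]
tape ((383.20001220703125, 256.1000061035156), (13.597793579101562, 23.71708106994629), 71.56504821777344) [ 0.4397 -0.2294]
[[ 0.4457 -0.2004]
 [ 0.4616 -0.2497]
 [ 0.4337 -0.2584]
 [ 0.4179 -0.2093]]
tin ((404.5, 213.0), (20.0, 21.0), 90.0) [ 0.5341 -0.2833]
[[ 0.5569 -0.2602]
 [ 0.5565 -0.3076]
 [ 0.5115 -0.3064]
 [ 0.5118 -0.2591]]
jar [ 0.6447 -0.2025  0.05  ] spool [ 0.6754 -0.1006  0.046 ]
```

View pics/crop1.png

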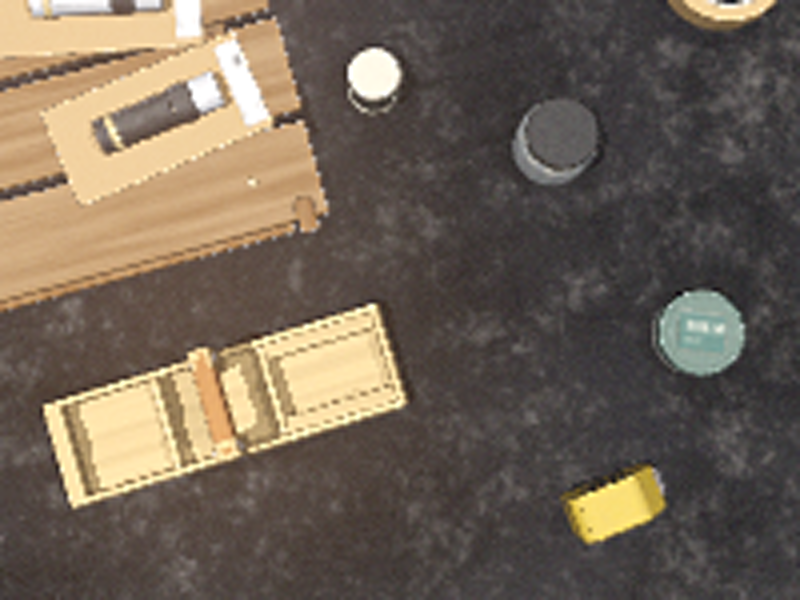

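The crop shows the caddy at yaw of about 0.3 with its square bay on the left (+y). The tape lies roughly parallel to it, hook end to the right, and the lid centre is at full-image (370,163). I'll write a planning helper and fly to a viewing point.

```bash
cat >> h.py <<'E'
from scipy.spatial.transform import Rotation as Ro
def plan(p,psi,R0=None,p0=None,vmax=38.,wmax=6.8):
    """print the end row(s) of each 5-row call for the TCP to reach p, tool x yaw psi, pointing down"""
    from station import sense
    s=sense();p0=np.array(s['position'] if p0 is None else p0);R0=np.array(s['eef_rot'] if R0 is None else R0);p=np.array(p)
    c,n=np.cos(psi),np.sin(psi);Rg=np.array([[c,n,0],[n,-c,0],[0,0,-1.]])
    w=Ro.from_matrix(R0.T@Rg).as_rotvec();d=p-p0
    k=max(1,int(np.ceil(max(np.linalg.norm(d)*1e3/vmax,np.degrees(np.linalg.norm(w))/wmax)/5)))
    for i in range(k):
        Ri=R0@Ro.from_rotvec(w*i/k).as_matrix()
        dl=Ri.T@d/k*1e3; print('call',i+1,'end: d',dl.round(1),'a',np.degrees(w/k).round(2),' per row',(dl/5).round(2),np.degrees(w/k/5).round(2))
E
python3 -c "
from h import *
plan([.54,-.15,.33],1.87)"; python3 -m crank -h 2>&1 | head -5
```

```text
call 1 end: d [157.4 -82.7 -26.7] a [ -0.02  -0.02 -30.03]  per row [ 31.48 -16.53  -5.35] [-0.   -0.   -6.01]
call 2 end: d [177.6   7.2 -26.8] a [ -0.02  -0.02 -30.03]  per row [35.53  1.44 -5.36] [-0.   -0.   -6.01]
call 3 end: d [150.2  95.1 -26.8] a [ -0.02  -0.02 -30.03]  per row [30.04 19.02 -5.37] [-0.   -0.   -6.01]
invalid input: not JSON, or not a number
```

```bash
python3 -m crank '[{"dx":31,"dy":-16,"dz":-5,"az":-6},{"dx":63,"dy":-33,"dz":-10,"az":-12},{"dx":94,"dy":-50,"dz":-16,"az":-18},{"dx":126,"dy":-66,"dz":-21,"az":-24},{"dx":157,"dy":-83,"dz":-27,"az":-30}]'
python3 -m crank '[{"dx":35,"dy":1,"dz":-5,"az":-6},{"dx":71,"dy":3,"dz":-10,"az":-12},{"dx":107,"dy":4,"dz":-16,"az":-18},{"dx":142,"dy":6,"dz":-21,"az":-24},{"dx":178,"dy":7,"dz":-27,"az":-30}]'
python3 -m crank '[{"dx":30,"dy":19,"dz":-5,"az":-6},{"dx":60,"dy":38,"dz":-10,"az":-12},{"dx":90,"dy":57,"dz":-16,"az":-18},{"dx":120,"dy":76,"dz":-21,"az":-24},{"dx":150,"dy":95,"dz":-27,"az":-30}]'
python3 - <<'E'
from h import *
from station import *
c=calibration('wrist');im=capture('wrist');s=sense();print(s['t'],s['position'],s['eef_rot'],s['q'])
R=cv2.Rodrigues(np.array(c['rvec']))[0];print(-R.T@np.array(c['tvec']).ravel(),R)
cv2.imwrite('pics/w1.png',im[...,::-1])
E
```

```text
0.15 [ 0.1614 -0.5256  0.2495] [[ 0.956   0.2935 -0.0002]
 [ 0.2935 -0.956   0.001 ]
 [ 0.0001 -0.001  -1.    ]] [-1.4256  0.2591  0.021   1.3337 -0.      1.4182]
[ 0.2377 -0.5029  0.3721] [[ 0.2932 -0.956  -0.0013]
 [-0.909  -0.2792  0.3096]
 [-0.2963 -0.0896 -0.9509]]invalid input
invalid input
invalid input
```

View pics/w1.png

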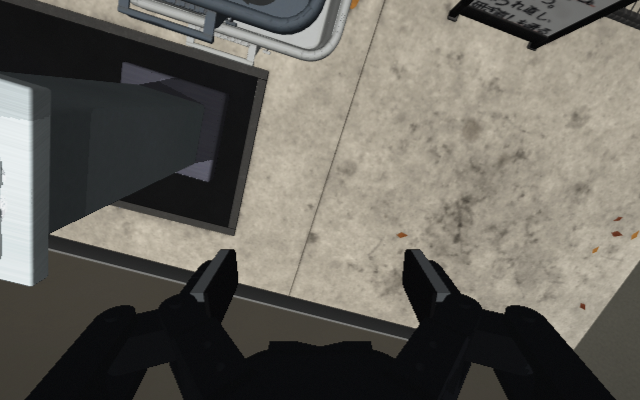

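The move was refused, so rows need all keys. The wrist picture shows only the floor, with the fingers at the bottom: the camera sits on the tool's +x side. Retrying with full rows.

```bash
python3 -m crank '[{"gripper":85,"dx":31,"dy":-16,"dz":-5,"ax":0,"ay":0,"az":-6},{"gripper":85,"dx":63,"dy":-33,"dz":-10,"ax":0,"ay":0,"az":-12},{"gripper":85,"dx":94,"dy":-50,"dz":-16,"ax":0,"ay":0,"az":-18},{"gripper":85,"dx":126,"dy":-66,"dz":-21,"ax":0,"ay":0,"az":-24},{"gripper":85,"dx":157,"dy":-83,"dz":-27,"ax":0,"ay":0,"az":-30}]' &&
python3 -m crank '[{"gripper":85,"dx":35,"dy":1,"dz":-5,"ax":0,"ay":0,"az":-6},{"gripper":85,"dx":71,"dy":3,"dz":-10,"ax":0,"ay":0,"az":-12},{"gripper":85,"dx":107,"dy":4,"dz":-16,"ax":0,"ay":0,"az":-18},{"gripper":85,"dx":142,"dy":6,"dz":-21,"ax":0,"ay":0,"az":-24},{"gripper":85,"dx":178,"dy":7,"dz":-27,"ax":0,"ay":0,"az":-30}]' &&
python3 -m crank '[{"gripper":85,"dx":30,"dy":19,"dz":-5,"ax":0,"ay":0,"az":-6},{"gripper":85,"dx":60,"dy":38,"dz":-10,"ax":0,"ay":0,"az":-12},{"gripper":85,"dx":90,"dy":57,"dz":-16,"ax":0,"ay":0,"az":-18},{"gripper":85,"dx":120,"dy":76,"dz":-21,"ax":0,"ay":0,"az":-24},{"gripper":85,"dx":150,"dy":95,"dz":-27,"ax":0,"ay":0,"az":-30}]' &&
python3 - <<'E'
from h import *
from station import *
capture('top')
c=calibration('wrist');im=capture('wrist');s=sense();print(s['t'],s['position'],s['eef_rot'],s['q'])
np.savez('w2.npz',**{k:np.array(c[k]) for k in c})
cv2.imwrite('pics/w2.png',im[...,::-1])
E
```

```text
t: 0.57
position: [0.2879, -0.399, 0.2769]
eef_rot: [[0.678, 0.735, -0.0], [0.735, -0.678, 0.001], [0.0, -0.0, -1.0]]
force: [0.6, -1.0, -0.4]
width: 0.996
grip_force: 0.0
t: 0.98
position: [0.4144, -0.2734, 0.3041]
eef_rot: [[0.219, 0.976, -0.0], [0.976, -0.219, 0.0], [0.0, -0.0, -1.0]]
force: [-0.1, -1.1, -0.5]
width: 0.997
grip_force: 0.0
t: 1.4
position: [0.5406, -0.1483, 0.331]
eef_rot: [[-0.299, 0.954, -0.0], [0.954, 0.299, 0.0], [0.0, -0.0, -1.0]]
force: [0.3, -0.9, -0.2]
width: 0.993
grip_force: 0.0
1.5 [ 0.5423 -0.1467  0.3309] [[-0.3016  0.9534  0.0006]
 [ 0.9534  0.3016  0.0008]
 [ 0.0006  0.0008 -1.    ]] [-0.414   0.2709  0.2418  1.5414  0.001   0.8505]
```

View pics/w2.png

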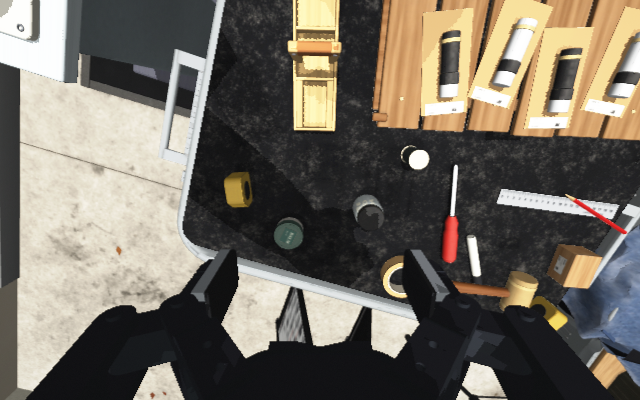

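The wrist view shows the caddy at (315,65), tape at (239,189), tin (289,233), jar (368,210) and spool (415,158). Next I measure caddy and tape by mask, and zoom in on the dark jar in both views.

```bash
python3 - <<'E'
from h import *
from station import calibration
w=cv2.imread('pics/w2.png')[...,::-1].copy();c=dict(np.load('w2.npz'))
for nm,lo,hi,roi,z in [('caddy',(12,60,110),(35,255,255),(280,0,345,140),.028),('bar',(5,120,100),(16,255,255),(280,30,350,65),.1),('tape',(18,100,60),(35,255,255),(215,160,265,215),.052),('tin',(60,30,40),(95,255,255),(265,210,315,260),.028),('spool',(15,10,170),(40,110,255),(395,140,440,180),.046)]:
    for b in blobs(w,lo,hi,roi)[:1]:
        r=cv2.minAreaRect(b);bx=cv2.boxPoints(r)
        print(nm,np.round(r[0],1),np.round(r[1],1),round(r[2],1),ray(c,r[0],z)[:2]);print(bx.round(1).tolist(),np.array([ray(c,p,z)[:2] for p in bx]).tolist())
t=cv2.imread('pics/top0.png')
g=lambda i:(255*(i/255.)**.5).astype(np.uint8)
a=cv2.resize(g(w[180:240,340:400,::-1]),(390,390),interpolation=cv2.INTER_CUBIC)
b=cv2.resize(g(t[140:190,345:395]),(400,390),interpolation=cv2.INTER_CUBIC)
d=cv2.resize(g(w[160:220,210:270,::-1]),(390,200))
cv2.imwrite('pics/jar.png',np.hstack([a,b]))
E
```

```text
caddy [314.5  92.5] [75. 43.] 90.0 [ 0.5094 -0.0593]
[[293.0, 55.0], [336.0, 55.0], [336.0, 130.0], [293.0, 130.0]] [[0.46753673072189317, -0.02297365018660926], [0.5225795780347045, -0.005115903555246784], [0.5546759932246259, -0.09858636215062819], [0.4952800905969623, -0.11781799169171267]]
bar [314.   46.5] [11. 34.] 90.0 [ 0.4961 -0.0155]
[[297.0, 41.0], [331.0, 41.0], [331.0, 52.0], [297.0, 52.0]] [[0.476576716283736, -0.01607670078591967], [0.5122580821029975, -0.00449653064827206], [0.5157686625744207, -0.014901643190131597], [0.4797048807391075, -0.026602806088544928]]
tape [237.4 189.3] [35.  26.7] 85.2 [ 0.4433 -0.2215]
[[222.6999969482422, 173.0], [249.3000030517578, 170.8000030517578], [252.1999969482422, 205.60000610351562], [225.60000610351562, 207.89999389648438]] [[0.41767992997912534, -0.20416332852961055], [0.45324642349286937, -0.1892387067094896], [0.4698774796888928, -0.239576380784464], [0.4329297033658289, -0.2552120303683434]]
tin [288.5 234. ] [28. 29.] 90.0 [ 0.5349 -0.2794]
[[274.0, 220.0], [303.0, 220.0], [303.0, 248.0], [274.0, 248.0]] [[0.5059731175747396, -0.26280001652419954], [0.5502091187341631, -0.24851784093274756], [0.5648144948741792, -0.2965291899070045], [0.5190875837754964, -0.3112777237307145]]
```

View pics/jar.png

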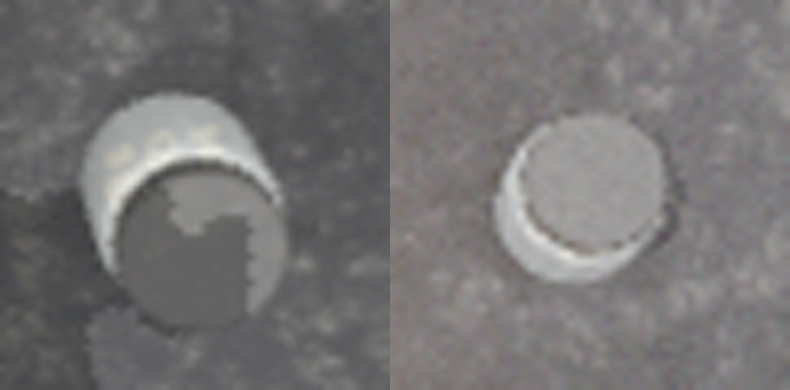

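The crops give the lid centre at about (371,217.5) in the wrist view and (370,163) in the top view.

```bash
python3 - <<'E'
from h import *
from station import calibration
c=dict(np.load('w2.npz'));t=calibration('top')
a=ray(c,(370.6,217.2),.056);b=ray(t,(370,163),.056);print(a,b,ray(c,(370.6,217.2),0.),ray(t,(370,163),0.))
m=(a+b)/2
print('above');plan([m[0],m[1],.11],1.87,)
print('down');plan([m[0],m[1],.045],1.87,p0=[m[0],m[1],.11])
E
```

```text
[ 0.643  -0.2014  0.056 ] [ 0.6436 -0.2039  0.056 ] [ 0.6604 -0.2199  0.    ] [ 0.6533 -0.2114  0.    ]
above
call 1 end: d [-42.   39.6 110.4] a [ 0.02 -0.02  0.2 ]  per row [-8.4   7.92 22.09] [ 0.   -0.    0.04]
call 2 end: d [-41.8  39.8 110.4] a [ 0.02 -0.02  0.2 ]  per row [-8.36  7.96 22.09] [ 0.   -0.    0.04]
down
call 1 end: d [-0.  -0.1 65. ] a [ 0.05 -0.03  0.41]  per row [-0.01 -0.01 13.  ] [ 0.01 -0.01  0.08]
```

```bash
python3 -m crank '[{"gripper":85,"dx":-8,"dy":8,"dz":20,"ax":0,"ay":0,"az":0},{"gripper":85,"dx":-17,"dy":16,"dz":40,"ax":0,"ay":0,"az":0},{"gripper":85,"dx":-25,"dy":24,"dz":60,"ax":0,"ay":0,"az":0},{"gripper":85,"dx":-34,"dy":32,"dz":80,"ax":0,"ay":0,"az":0},{"gripper":85,"dx":-42,"dy":40,"dz":100,"ax":0,"ay":0,"az":0}]' >/dev/null &&
python3 -m crank '[{"gripper":85,"dx":-8,"dy":8,"dz":20,"ax":0,"ay":0,"az":0},{"gripper":85,"dx":-17,"dy":16,"dz":40,"ax":0,"ay":0,"az":0},{"gripper":85,"dx":-25,"dy":24,"dz":60,"ax":0,"ay":0,"az":0},{"gripper":85,"dx":-34,"dy":32,"dz":80,"ax":0,"ay":0,"az":0},{"gripper":85,"dx":-42,"dy":40,"dz":100,"ax":0,"ay":0,"az":0}]' | head -2 &&
python3 - <<'E'
from h import *
from station import *
capture('wrist');capture('top')
c=calibration('wrist');im=capture('wrist');s=sense();print(s['t'],s['position'],s['eef_rot'])
np.savez('w3.npz',**{k:np.array(c[k]) for k in c})
cv2.imwrite('pics/w3.png',im[...,::-1])
print(proj(c,[[.6433,-.2027,.056],[.6433,-.2027,0],s['position']]))
g=(255*(im[:,:,::-1]/255.)**.6).astype(np.uint8)
cv2.imwrite('pics/w3c.png',cv2.resize(g[80:380,160:480],None,fx=2,fy=2))
E
```

```text
t: 2.33
position: [0.6407, -0.2075, 0.1296]
2.4833 [ 0.6398 -0.207   0.129 ] [[-0.2923  0.9563 -0.0039]
 [ 0.9563  0.2923  0.0017]
 [ 0.0027 -0.0032 -1.    ]]
[[326.5074 212.593 ]
 [325.4067 190.2347]
 [319.5731 273.1894]]
```

View pics/w3c.png

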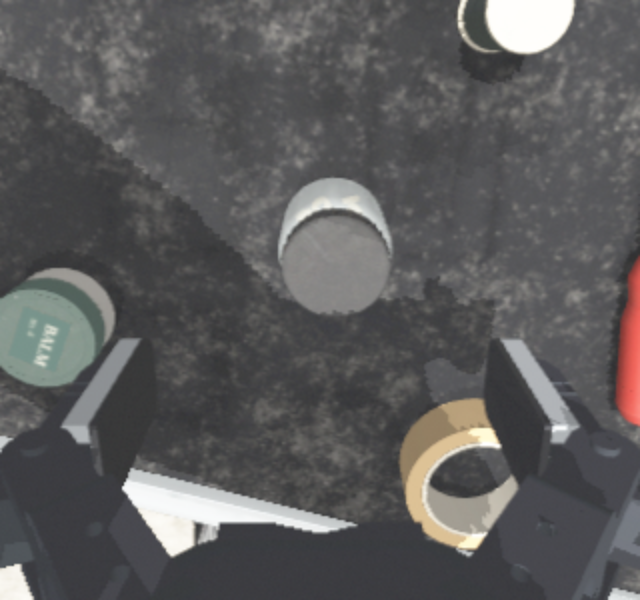

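The close view puts the lid centre at full-image (327.3,210.5), 2 px from the prediction.

```bash
python3 - <<'E'
from h import *
from station import *
c=dict(np.load('w3.npz'));a=ray(c,(327.2,210.4),.056);print(a,'roll',ray(calibration('top'),(411,121),.02))
plan([a[0],a[1],.045],1.87)
E
```

```text
[ 0.6433 -0.2009  0.056 ] roll [ 0.7478 -0.3056  0.02  ]
call 1 end: d [ 4.5  5.4 84. ] a [-0.18 -0.16 -0.15]  per row [ 0.91  1.08 16.79] [-0.04 -0.03 -0.03]
```

```bash
python3 -m crank '[{"gripper":85,"dx":2,"dy":3,"dz":17,"ax":0,"ay":0,"az":0},{"gripper":85,"dx":4,"dy":5,"dz":34,"ax":0,"ay":0,"az":0},{"gripper":85,"dx":4,"dy":5,"dz":51,"ax":0,"ay":0,"az":0},{"gripper":85,"dx":4,"dy":5,"dz":68,"ax":0,"ay":0,"az":0},{"gripper":85,"dx":4,"dy":5,"dz":85,"ax":0,"ay":0,"az":0}]' |head -4 &&
python3 -m crank '[{"gripper":60,"dx":0,"dy":0,"dz":0,"ax":0,"ay":0,"az":0},{"gripper":50,"dx":0,"dy":0,"dz":0,"ax":0,"ay":0,"az":0},{"gripper":40,"dx":0,"dy":0,"dz":0,"ax":0,"ay":0,"az":0},{"gripper":40,"dx":0,"dy":0,"dz":0,"ax":0,"ay":0,"az":0},{"gripper":40,"dx":0,"dy":0,"dz":0,"ax":0,"ay":0,"az":0}]'
```

```text
t: 2.9
position: [0.6444, -0.2015, 0.0473]
eef_rot: [[-0.293, 0.956, 0.002], [0.956, 0.293, -0.001], [-0.001, 0.002, -1.0]]
force: [-0.3, -0.1, -0.2]
t: 3.32
position: [0.6452, -0.2019, 0.0486]
eef_rot: [[-0.293, 0.956, 0.003], [0.956, 0.293, -0.001], [-0.002, 0.002, -1.0]]
force: [-1.5, -0.2, 5.8]
width: 0.501
grip_force: 60.7
```

```bash
python3 -m crank '[{"gripper":40,"dx":0,"dy":0,"dz":-10,"ax":0,"ay":0,"az":0},{"gripper":40,"dx":0,"dy":0,"dz":-35,"ax":0,"ay":0,"az":0},{"gripper":40,"dx":0,"dy":0,"dz":-70,"ax":0,"ay":0,"az":0},{"gripper":40,"dx":0,"dy":0,"dz":-105,"ax":0,"ay":0,"az":0},{"gripper":40,"dx":0,"dy":0,"dz":-140,"ax":0,"ay":0,"az":0}]' &&
python3 - <<'E'
from h import *
from station import *
capture('top')
c=calibration('wrist');im=capture('wrist');s=sense();print(s['t'],s['position'],s['eef_rot'],s['force'],s['width'])
np.savez('w4.npz',**{k:np.array(c[k]) for k in c});np.savez('s4.npz',p=s['position'],R=s['eef_rot'])
cv2.imwrite('pics/w4.png',im[...,::-1])
g=(255*(im[:,:,::-1]/255.)**.6).astype(np.uint8)
cv2.imwrite('pics/w4c.png',cv2.resize(g[200:330,230:410],None,fx=4,fy=4))
plan([.478,.044,.19],1.87)
E
```

```text
t: 3.73
position: [0.6441, -0.2013, 0.1893]
eef_rot: [[-0.293, 0.956, 0.001], [0.956, 0.293, -0.0], [-0.001, 0.001, -1.0]]
force: [1.0, 0.6, -1.3]
width: 0.504
grip_force: 61.0
3.8333 [ 0.6464 -0.2023  0.1945] [[-0.2934  0.9559  0.0107]
 [ 0.9559  0.2935 -0.0048]
 [-0.0078  0.0088 -0.9999]] [-0.299  -0.0257 -1.166 ] 0.5009816183757108
call 1 end: d [142.5 -44.4   0.7] a [ 0.25  0.22 -0.04]  per row [28.49 -8.87  0.15] [ 0.05  0.04 -0.01]
call 2 end: d [142.5 -44.3   1.5] a [ 0.25  0.22 -0.04]  per row [28.5  -8.85  0.3 ] [ 0.05  0.04 -0.01]
```

View pics/w4c.png

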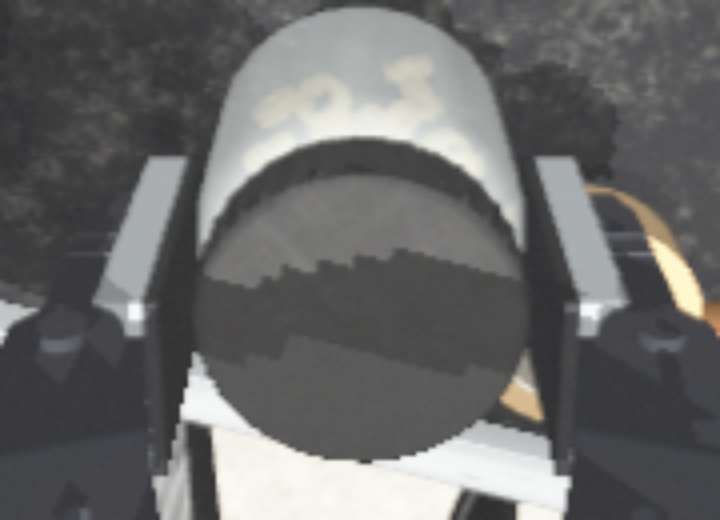

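The jar is upright and centred between the pads, with the lid top centre at full-image (319.9,279.1). Next I go over the caddy's middle, from where the square bay ahead is visible.

```bash
python3 - <<'E'
from h import *
c=dict(np.load('w4.npz'));s=np.load('s4.npz');p=s['p'];R=s['R']
a=ray(c,(319.9,279.1),p[2]+.0085);print('jar off tool',R.T@(a-p)*1e3)
plan([.4965,-.015,.205],1.87)
E
```

```text
jar off tool [-0.4651 -0.1178 -8.498 ]
call 1 end: d [111.5 -44.1  -6.5] a [ 0.25  0.22 -0.04]  per row [22.3  -8.82 -1.3 ] [ 0.05  0.04 -0.01]
call 2 end: d [111.5 -44.1  -5.9] a [ 0.25  0.22 -0.04]  per row [22.31 -8.82 -1.18] [ 0.05  0.04 -0.01]
```

```bash
python3 -m crank '[{"gripper":40,"dx":16,"dy":-6,"dz":-3,"ax":0,"ay":0,"az":0},{"gripper":40,"dx":40,"dy":-16,"dz":-6,"ax":0,"ay":0,"az":0},{"gripper":40,"dx":64,"dy":-26,"dz":-9,"ax":0,"ay":0,"az":0},{"gripper":40,"dx":88,"dy":-35,"dz":-12,"ax":0,"ay":0,"az":0},{"gripper":40,"dx":112,"dy":-44,"dz":-15,"ax":0,"ay":0,"az":0}]' >/dev/null &&
python3 -m crank '[{"gripper":40,"dx":24,"dy":-10,"dz":0,"ax":0,"ay":0,"az":0},{"gripper":40,"dx":48,"dy":-20,"dz":0,"ax":0,"ay":0,"az":0},{"gripper":40,"dx":72,"dy":-30,"dz":0,"ax":0,"ay":0,"az":0},{"gripper":40,"dx":96,"dy":-38,"dz":0,"ax":0,"ay":0,"az":0},{"gripper":40,"dx":111,"dy":-44,"dz":0,"ax":0,"ay":0,"az":0}]' |head -2&&
python3 - <<'E'
from h import *
from station import *
for _ in range(3): capture('top')
c=calibration('wrist');im=capture('wrist');s=sense();print(s['t'],s['position'],s['eef_rot'],s['force'],s['width'])
np.savez('w5.npz',**{k:np.array(c[k]) for k in c});np.savez('s5.npz',p=s['position'],R=s['eef_rot'])
cv2.imwrite('pics/w5.png',im[...,::-1])
for b in blobs(im,(12,60,110),(35,255,255),(180,0,480,400),200)[:4]:
    r=cv2.minAreaRect(b);bx=cv2.boxPoints(r);print(r,np.array([ray(c,q,.028)[:2] for q in bx]).tolist())
print(proj(c,[[.478,.044,.028]]))
E
```

```text
t: 4.67
position: [0.4933, -0.0125, 0.2019]
4.8667 [ 0.4952 -0.0141  0.2017] [[-0.2941  0.9558  0.0015]
 [ 0.9558  0.2941 -0.0005]
 [-0.001   0.0013 -1.    ]] [-0.0323 -0.3028  0.1912] 0.49673663073556235
((438.0, 142.5), (285.0, 82.0), 90.0) [[0.5119444672479551, 0.16449282039528013], [0.5816111423446372, 0.186007606145776], [0.7179027854929967, -0.08249834306235039], [0.62300388812336, -0.11163981266376367]]
((320.5, 147.5), (129.0, 71.0), 90.0) [[0.4346589522376981, 0.06868561982499996], [0.4999634904617264, 0.08882682594099871], [0.5441727561312573, -0.03686757764976907], [0.46908496217331275, -0.05996727998902894]]
((411.3270568847656, 141.590576171875), (13.085067749023438, 200.0831756591797), 7.352379322052002) [[0.5949786510589575, -0.05713275137097559], [0.5425512268618271, 0.13936744679955382], [0.554587600683099, 0.1416297733945644], [0.609991897640617, -0.05474248934735729]]
[[320.4528 121.9194]]
```

View pics/w5.png

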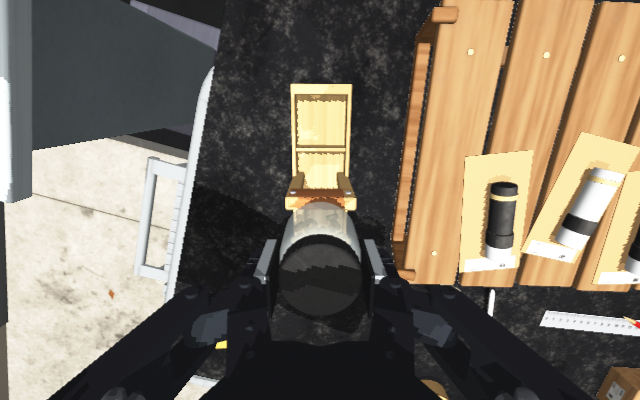

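The picture shows the caddy's square-bay half: far rim corners at about (291,84) and (352,84), the divider at row 148 and the handle at row 200. I refine these edges by mask profiles.

```bash
python3 - <<'E'
from h import *
im=cv2.imread('pics/w5.png');c=dict(np.load('w5.npz'));s=np.load('s5.npz')
m=cv2.inRange(cv2.cvtColor(im,cv2.COLOR_BGR2HSV),np.array((12,50,90)),np.array((35,255,255)))[:,270:375]
for r in (88,95,105,115,125,135):
    x=np.flatnonzero(m[r]);u0,u1=270+x[0]-.5,270+x[-1]+.5
    a,b=ray(c,(u0,r),.028),ray(c,(u1,r),.028);print(r,u0,u1,np.linalg.norm(a-b),(a+b)[:2]/2)
for u in (298,310,321,335,346):
    v=np.flatnonzero(m[60:140,u-270])[0]+60-.5;print(u,v,ray(c,(u,v),.028)[:2])
g=cv2.cvtColor(im,cv2.COLOR_BGR2GRAY).astype(int)
print('col320',g[80:104,312].tolist(),g[140:160,312].tolist())
E
```

```text
88 289.5 352.5 0.06094733538293938 [0.4691 0.0746]
95 289.5 351.5 0.06040822635007326 [0.4705 0.0683]
105 290.5 351.5 0.060047220943606 [0.4737 0.0596]
115 290.5 350.5 0.05967804885835135 [0.4761 0.0504]
125 290.5 350.5 0.06030653476950566 [0.4789 0.0411]
135 290.5 350.5 0.06094839925862283 [0.4819 0.0317]
298 82.5 [0.4465 0.0728]
310 83.5 [0.4578 0.0753]
321 83.5 [0.4679 0.0785]
335 83.5 [0.4808 0.0824]
346 83.5 [0.4909 0.0856]
col320 [38, 36, 33, 57, 237, 248, 247, 247, 247, 248, 248, 248, 249, 239, 129, 157, 153, 163, 126, 119, 120, 227, 231, 231] [231, 231, 231, 231, 210, 134, 121, 119, 244, 248, 247, 166, 121, 119, 226, 230, 230, 230, 230, 230]
```

```bash
python3 - <<'E'
from h import *
plan([.478,.0444,.201],1.868)
E
python3 -m crank '[{"gripper":40,"dx":6,"dy":0,"dz":0,"ax":0,"ay":0,"az":0},{"gripper":40,"dx":20,"dy":0,"dz":0,"ax":0,"ay":0,"az":0},{"gripper":40,"dx":40,"dy":1,"dz":0,"ax":0,"ay":0,"az":0},{"gripper":40,"dx":55,"dy":1,"dz":0,"ax":0,"ay":0,"az":0},{"gripper":40,"dx":61,"dy":1,"dz":0,"ax":0,"ay":0,"az":0}]' >/dev/null
python3 -m crank '[{"gripper":40,"dx":0,"dy":0,"dz":8,"ax":0,"ay":0,"az":0},{"gripper":40,"dx":0,"dy":0,"dz":32,"ax":0,"ay":0,"az":0},{"gripper":40,"dx":0,"dy":0,"dz":62,"ax":0,"ay":0,"az":0},{"gripper":40,"dx":0,"dy":0,"dz":87,"ax":0,"ay":0,"az":0},{"gripper":40,"dx":0,"dy":0,"dz":100,"ax":0,"ay":0,"az":0}]' 
python3 - <<'E'
from h import *
from station import *
for _ in range(4): capture('top')
s=sense();print(s['t'],s['position'],s['eef_rot'],s['force'])
plan([.478,.0444,.08],1.868)
E
```

```text
call 1 end: d [61.   0.7  0.6] a [0.08 0.05 0.08]  per row [12.2   0.15  0.12] [0.02 0.01 0.02]
t: 5.7
position: [0.477, 0.0437, 0.0977]
eef_rot: [[-0.293, 0.956, -0.003], [0.956, 0.293, -0.0], [0.001, -0.003, -1.0]]
force: [0.4, 0.6, -0.5]
width: 0.497
grip_force: 61.1
5.9 [0.4783 0.0439 0.101 ] [[-0.2927  0.9562 -0.0004]
 [ 0.9562  0.2927 -0.0001]
 [ 0.     -0.0004 -1.    ]] [ 0.4717 -0.1977 -0.3155]
call 1 end: d [ 0.6 -0.2 21. ] a [-0.02 -0.   -0.01]  per row [ 0.12 -0.03  4.2 ] [-0. -0. -0.]
```

```bash
python3 -m crank '[{"gripper":40,"dx":0,"dy":0,"dz":6,"ax":0,"ay":0,"az":0},{"gripper":40,"dx":0,"dy":0,"dz":16,"ax":0,"ay":0,"az":0},{"gripper":40,"dx":0,"dy":0,"dz":27,"ax":0,"ay":0,"az":0},{"gripper":40,"dx":0,"dy":0,"dz":36,"ax":0,"ay":0,"az":0},{"gripper":40,"dx":0,"dy":0,"dz":41,"ax":0,"ay":0,"az":0}]' 
python3 -m crank '[{"gripper":40,"dx":0,"dy":0,"dz":1,"ax":0,"ay":0,"az":0},{"gripper":40,"dx":0,"dy":0,"dz":2,"ax":0,"ay":0,"az":0},{"gripper":40,"dx":0,"dy":0,"dz":3,"ax":0,"ay":0,"az":0},{"gripper":40,"dx":0,"dy":0,"dz":4,"ax":0,"ay":0,"az":0},{"gripper":40,"dx":0,"dy":0,"dz":5,"ax":0,"ay":0,"az":0}]' 
```

```text
t: 6.32
position: [0.478, 0.0444, 0.0595]
eef_rot: [[-0.293, 0.956, 0.0], [0.956, 0.293, -0.0], [-0.0, 0.0, -1.0]]
force: [-0.4, -0.1, -0.0]
width: 0.501
grip_force: 61.1
t: 6.73
position: [0.4782, 0.0445, 0.0553]
eef_rot: [[-0.293, 0.956, 0.001], [0.956, 0.293, -0.0], [-0.0, 0.001, -1.0]]
force: [0.4, 0.2, -0.1]
width: 0.498
grip_force: 61.1
```

```bash
python3 -m crank '[{"gripper":40,"dx":0,"dy":0,"dz":0.5,"ax":0,"ay":0,"az":0},{"gripper":40,"dx":0,"dy":0,"dz":1,"ax":0,"ay":0,"az":0},{"gripper":40,"dx":0,"dy":0,"dz":1.5,"ax":0,"ay":0,"az":0},{"gripper":40,"dx":0,"dy":0,"dz":2,"ax":0,"ay":0,"az":0},{"gripper":40,"dx":0,"dy":0,"dz":2,"ax":0,"ay":0,"az":0}]' 
```

```text
t: 7.15
position: [0.478, 0.0445, 0.0536]
eef_rot: [[-0.293, 0.956, 0.001], [0.956, 0.293, -0.0], [-0.0, 0.001, -1.0]]
force: [-2.7, -0.2, 7.4]
width: 0.497
grip_force: 61.9
```

Contact came at the predicted height, so the jar sits on the bay floor. Releasing and retreating.

```bash
python3 -m crank '[{"gripper":46,"dx":0,"dy":0,"dz":0,"ax":0,"ay":0,"az":0},{"gripper":52,"dx":0,"dy":0,"dz":0,"ax":0,"ay":0,"az":0},{"gripper":58,"dx":0,"dy":0,"dz":0,"ax":0,"ay":0,"az":0},{"gripper":62,"dx":0,"dy":0,"dz":0,"ax":0,"ay":0,"az":0},{"gripper":62,"dx":0,"dy":0,"dz":0,"ax":0,"ay":0,"az":0}]' | tail -3
python3 -m crank '[{"gripper":62,"dx":0,"dy":0,"dz":-8,"ax":0,"ay":0,"az":0},{"gripper":62,"dx":0,"dy":0,"dz":-30,"ax":0,"ay":0,"az":0},{"gripper":62,"dx":0,"dy":0,"dz":-65,"ax":0,"ay":0,"az":0},{"gripper":62,"dx":0,"dy":0,"dz":-105,"ax":0,"ay":0,"az":0},{"gripper":62,"dx":0,"dy":0,"dz":-145,"ax":0,"ay":0,"az":0}]' 
python3 - <<'E'
from h import *
plan([.46,-.27,.2],1.868)
E
```

```text
force: [-0.4, 0.3, -0.0]
width: 0.727
grip_force: 0.0
t: 7.98
position: [0.4772, 0.0446, 0.2]
eef_rot: [[-0.293, 0.956, -0.001], [0.956, 0.293, 0.0], [0.0, -0.001, -1.0]]
force: [1.3, 0.6, 0.8]
width: 0.723
grip_force: 0.0
call 1 end: d [-147.9  -54.4    0. ] a [-0.02 -0.01  0.02]  per row [-29.57 -10.87   0.  ] [-0. -0.  0.]
call 2 end: d [-147.9  -54.3    0. ] a [-0.02 -0.01  0.02]  per row [-29.57 -10.86   0.  ] [-0. -0.  0.]
```

```bash
python3 -m crank '[{"gripper":70,"dx":-20,"dy":-7,"dz":0,"ax":0,"ay":0,"az":0},{"gripper":70,"dx":-50,"dy":-18,"dz":0,"ax":0,"ay":0,"az":0},{"gripper":70,"dx":-82,"dy":-30,"dz":0,"ax":0,"ay":0,"az":0},{"gripper":70,"dx":-115,"dy":-42,"dz":0,"ax":0,"ay":0,"az":0},{"gripper":70,"dx":-148,"dy":-54,"dz":0,"ax":0,"ay":0,"az":0}]' >/dev/null
python3 -m crank '[{"gripper":70,"dx":-33,"dy":-12,"dz":0,"ax":0,"ay":0,"az":0},{"gripper":70,"dx":-66,"dy":-24,"dz":0,"ax":0,"ay":0,"az":0},{"gripper":70,"dx":-98,"dy":-36,"dz":0,"ax":0,"ay":0,"az":0},{"gripper":70,"dx":-130,"dy":-48,"dz":0,"ax":0,"ay":0,"az":0},{"gripper":70,"dx":-148,"dy":-54,"dz":0,"ax":0,"ay":0,"az":0}]' |head -2
python3 - <<'E'
from h import *
from station import *
for _ in range(4): t=capture('top')
c=calibration('wrist');im=capture('wrist');s=sense();print(s['t'],s['position'],s['eef_rot'])
np.savez('w6.npz',**{k:np.array(c[k]) for k in c})
g=(255*(im[:,:,::-1]/255.)**.8).astype(np.uint8)
cv2.imwrite('pics/w6.png',im[...,::-1])
u,v=proj(c,[[.442,-.226,.026]])[0].astype(int);print(u,v)
a=cv2.resize(g[max(v-60,0):max(v-60,0)+120,u-60:u+60],(480,480),interpolation=cv2.INTER_CUBIC);t=t[...,::-1]
b=cv2.resize(t[195:265,240:340],(320,224));b=np.vstack([b,np.zeros((256,320,3),np.uint8)])
cv2.imwrite('pics/w6c.png',np.hstack([a,b]));print('crop origin',u-60,max(v-60,0))
E
```

```text
t: 8.82
position: [0.4609, -0.2733, 0.1985]
9.0667 [ 0.4613 -0.2696  0.1982] [[-0.2933  0.956  -0.0002]
 [ 0.956   0.2933  0.0004]
 [ 0.0005 -0.     -1.    ]]
314 134
crop origin 254 74
```

View pics/w6c.png

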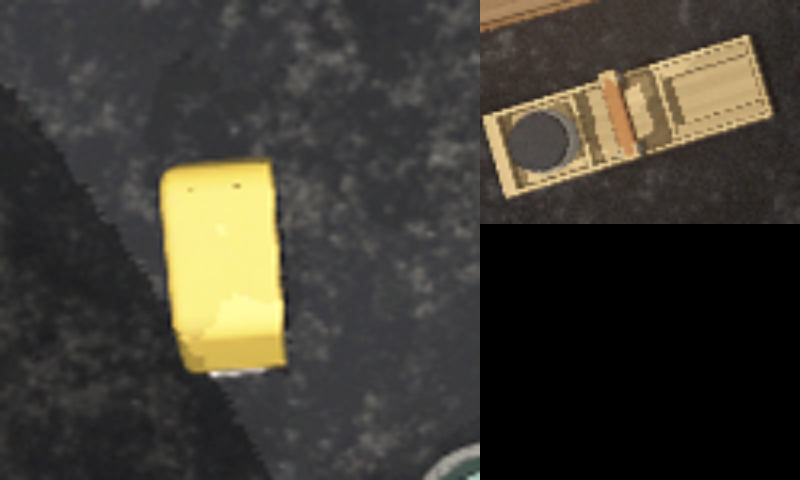

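The jar sits in its square bay. The tape's top face spans crop rows 165–335 (crop scale 4), with the hook at the bottom (−y end) and its long side turned slightly from the tool. I turn the edges into points.

```bash
python3 - <<'E'
from h import *
im=cv2.imread('pics/w6.png');c=dict(np.load('w6.npz'))
h=cv2.cvtColor(im,cv2.COLOR_BGR2HSV);m=cv2.inRange(h,np.array((18,90,60)),np.array((35,255,255)))
L=[];Rr=[]
for v in range(116,166,3):
    x=np.flatnonzero(m[v,280:340])+280
    a,b=ray(c,(x[0]-.5,v),.052),ray(c,(x[-1]+.5,v),.052);L.append(a[:2]);Rr.append(b[:2]);print(v,x[0],x[-1],h[v,(x[0]+x[-1])//2,2],np.linalg.norm(a-b).round(4),a[:2],b[:2])
for A in (L[2:14],Rr[2:14]):
    vx=cv2.fitLine(np.array(A,np.float32),cv2.DIST_L2,0,.01,.01).ravel();print(vx,'yaw',np.arctan2(-vx[0],vx[1]) if vx[1]>0 else np.arctan2(vx[0],-vx[1]))
print('V',h[110:172,312,2].tolist())
for nm,uv,z in [('far',(309,114),.052),('neartop',(312,158),.052),('nearbottom',(312.5,166.5),0.),('hook',(314,168),.03)]: print(nm,ray(c,uv,z))
E
```

```text
116 295 321 227 0.0244 [ 0.42   -0.2128] [ 0.4433 -0.2057]
119 294 322 248 0.0263 [ 0.4198 -0.2156] [ 0.4449 -0.2079]
122 294 322 252 0.0263 [ 0.4205 -0.2182] [ 0.4457 -0.2105]
125 294 322 252 0.0264 [ 0.4212 -0.2207] [ 0.4465 -0.213 ]
128 294 322 252 0.0265 [ 0.4219 -0.2233] [ 0.4472 -0.2155]
131 295 323 255 0.0266 [ 0.4235 -0.2256] [ 0.4489 -0.2178]
134 295 323 252 0.0267 [ 0.4242 -0.2282] [ 0.4497 -0.2204]
137 295 323 252 0.0268 [ 0.4249 -0.2308] [ 0.4505 -0.223 ]
140 295 323 252 0.0268 [ 0.4257 -0.2335] [ 0.4513 -0.2256]
143 296 323 252 0.026 [ 0.4273 -0.2359] [ 0.4521 -0.2283]
146 296 324 252 0.027 [ 0.428  -0.2385] [ 0.4539 -0.2307]
149 296 324 255 0.0271 [ 0.4288 -0.2412] [ 0.4547 -0.2333]
152 297 324 255 0.0263 [ 0.4304 -0.2437] [ 0.4555 -0.236 ]
155 297 324 253 0.0263 [ 0.4312 -0.2464] [ 0.4564 -0.2387]
158 298 324 232 0.0255 [ 0.4328 -0.2489] [ 0.4572 -0.2414]
161 299 325 207 0.0256 [ 0.4345 -0.2513] [ 0.459  -0.2439]
164 300 325 205 0.0247 [ 0.4362 -0.2539] [ 0.4598 -0.2466]
[ 0.3582 -0.9337  0.4256 -0.2322] yaw 0.36629707
[ 0.3615 -0.9324  0.451  -0.2244] yaw 0.36983865
V [38, 39, 37, 56, 98, 201, 232, 243, 247, 249, 217, 251, 252, 252, 252, 253, 253, 253, 253, 252, 252, 252, 253, 253, 253, 253, 252, 252, 252, 252, 252, 252, 252, 252, 252, 252, 252, 254, 254, 255, 255, 255, 255, 254, 254, 253, 250, 246, 231, 213, 211, 207, 207, 206, 205, 209, 161, 184, 71, 39, 41, 43]
far [ 0.432  -0.2073  0.052 ]
neartop [ 0.4459 -0.2449  0.052 ]
nearbottom [ 0.4507 -0.2637  0.    ]
hook [ 0.4515 -0.2583  0.03  ]
```

Tape yaw is about 0.368, and the top is 26.4 mm thick, as given. Hook, far end and near end put its origin near (0.441,−0.236). Moving down onto it.

```bash
python3 - <<'E'
from h import *
plan([.4405,-.2339,.09],1.939)
E
```

```text
call 1 end: d [ 40.2  -9.4 108.2] a [-0.   -0.03 -4.04]  per row [ 8.03 -1.88 21.64] [-0.   -0.01 -0.81]
```

```bash
python3 -m crank '[{"gripper":70,"dx":8,"dy":-2,"dz":15,"ax":0,"ay":0,"az":-0.8},{"gripper":70,"dx":20,"dy":-5,"dz":40,"ax":0,"ay":0,"az":-2},{"gripper":70,"dx":32,"dy":-8,"dz":70,"ax":0,"ay":0,"az":-3},{"gripper":70,"dx":40,"dy":-9.4,"dz":95,"ax":0,"ay":0,"az":-4},{"gripper":70,"dx":40,"dy":-9.4,"dz":108,"ax":0,"ay":0,"az":-4}]' >/dev/null
python3 - <<'E'
from h import *
from station import *
for _ in range(4): capture('top')
s=sense();print(s['t'],s['position'])
plan([.4405,-.2339,.045],1.939)
c=calibration('wrist');im=capture('wrist')
np.savez('w7.npz',**{k:np.array(c[k]) for k in c});cv2.imwrite('pics/w7.png',im[...,::-1])
for b in blobs(im,(18,90,60),(35,255,255),(220,60,420,330),200)[:1]:
    r=cv2.minAreaRect(b);print(r);
    P=b.reshape(-1,2);i,j=P[:,1].argmin(),P[:,1].argmax();v=np.array([-.3597,.9331])
    for z in (0,.01,.04,.052): print(z,[(ray(c,P[k],z)[:2]-[.4383,-.2283])@v for k in(i,j)])
E
```

```text
9.6833 [ 0.4413 -0.2341  0.0909]
call 1 end: d [ 0.5 -0.7 45.9] a [0.02 0.03 0.03]  per row [ 0.09 -0.14  9.17] [0.   0.01 0.01]
((318.0, 214.0), (76.0, 42.0), 90.0)
0 [np.float64(0.018593084579612555), np.float64(-0.04672719731867622)]
0.01 [np.float64(0.02111947139978485), np.float64(-0.04114122977688451)]
0.04 [np.float64(0.028698631860301763), np.float64(-0.024383327151509322)]
0.052 [np.float64(0.03173029604450854), np.float64(-0.01768016610135928)]
```

```bash
python3 -m crank '[{"gripper":70,"dx":0,"dy":-0.5,"dz":10,"ax":0,"ay":0,"az":0},{"gripper":70,"dx":0.5,"dy":-0.5,"dz":22,"ax":0,"ay":0,"az":0},{"gripper":70,"dx":0.5,"dy":-0.5,"dz":34,"ax":0,"ay":0,"az":0},{"gripper":60,"dx":0.5,"dy":-0.5,"dz":43,"ax":0,"ay":0,"az":0},{"gripper":50,"dx":0.5,"dy":-0.5,"dz":46,"ax":0,"ay":0,"az":0}]' |head -4
python3 -m crank '[{"gripper":40,"dx":0,"dy":0,"dz":0,"ax":0,"ay":0,"az":0},{"gripper":34,"dx":0,"dy":0,"dz":0,"ax":0,"ay":0,"az":0},{"gripper":28,"dx":0,"dy":0,"dz":0,"ax":0,"ay":0,"az":0},{"gripper":20,"dx":0,"dy":0,"dz":0,"ax":0,"ay":0,"az":0},{"gripper":20,"dx":0,"dy":0,"dz":0,"ax":0,"ay":0,"az":0}]'
python3 -m crank '[{"gripper":20,"dx":0,"dy":0,"dz":0,"ax":0,"ay":0,"az":0},{"gripper":20,"dx":0,"dy":0,"dz":0,"ax":0,"ay":0,"az":0},{"gripper":20,"dx":0,"dy":0,"dz":0,"ax":0,"ay":0,"az":0},{"gripper":20,"dx":0,"dy":0,"dz":0,"ax":0,"ay":0,"az":0},{"gripper":20,"dx":0,"dy":0,"dz":0,"ax":0,"ay":0,"az":0}]'
```

```text
t: 10.15
position: [0.4403, -0.2344, 0.0438]
eef_rot: [[-0.359, 0.933, 0.0], [0.933, 0.359, -0.0], [-0.0, 0.0, -1.0]]
force: [-0.7, 0.2, -0.4]
t: 10.57
position: [0.4406, -0.2348, 0.0449]
eef_rot: [[-0.359, 0.933, 0.001], [0.933, 0.359, -0.001], [-0.001, 0.001, -1.0]]
force: [-0.1, -0.4, 6.4]
width: 0.295
grip_force: 59.5
t: 10.98
position: [0.4406, -0.2348, 0.0449]
eef_rot: [[-0.359, 0.933, 0.001], [0.933, 0.359, -0.001], [-0.001, 0.001, -1.0]]
force: [-0.6, 0.2, 6.4]
width: 0.292
grip_force: 59.5
```

```bash
python3 -m crank '[{"gripper":20,"dx":0,"dy":0,"dz":-8,"ax":0,"ay":0,"az":0},{"gripper":20,"dx":0,"dy":0,"dz":-30,"ax":0,"ay":0,"az":0},{"gripper":20,"dx":0,"dy":0,"dz":-60,"ax":0,"ay":0,"az":0},{"gripper":20,"dx":0,"dy":0,"dz":-90,"ax":0,"ay":0,"az":0},{"gripper":20,"dx":0,"dy":0,"dz":-105,"ax":0,"ay":0,"az":0}]'
python3 - <<'E'
from h import *
plan([.535,-.142,.15],1.866)
E
```

```text
t: 11.4
position: [0.4408, -0.2348, 0.1528]
eef_rot: [[-0.359, 0.933, 0.003], [0.933, 0.359, -0.002], [-0.003, 0.002, -1.0]]
force: [0.8, 0.1, -0.9]
width: 0.289
grip_force: 59.0
call 1 end: d [ 52.8 121.3   2.9] a [0.12 0.17 4.15]  per row [10.55 24.25  0.57] [0.02 0.03 0.83]
```

```bash
python3 -m crank '[{"gripper":20,"dx":8,"dy":16,"dz":0,"ax":0,"ay":0,"az":0.5},{"gripper":20,"dx":20,"dy":45,"dz":0,"ax":0,"ay":0,"az":1.5},{"gripper":20,"dx":34,"dy":78,"dz":0,"ax":0,"ay":0,"az":2.5},{"gripper":20,"dx":46,"dy":106,"dz":0,"ax":0,"ay":0,"az":3.5},{"gripper":20,"dx":53,"dy":121,"dz":0,"ax":0,"ay":0,"az":4.1}]' >/dev/null
python3 - <<'E'
from h import *
from station import *
for _ in range(5): capture('top')
c=calibration('wrist');im=capture('wrist');s=sense();print(s['t'],s['position'],s['eef_rot'],s['force'],s['width'])
np.savez('w8.npz',**{k:np.array(c[k]) for k in c});np.savez('s8.npz',p=s['position'],R=s['eef_rot'])
cv2.imwrite('pics/w8.png',im[...,::-1])
print(proj(c,[[.5143,-.0746,.028]]))
E
```

```text
12.1167 [ 0.5334 -0.1419  0.1492] [[-0.2914  0.9566 -0.0003]
 [ 0.9566  0.2914 -0.0001]
 [-0.     -0.0004 -1.    ]] [-0.1812 -0.1321 -1.5459] 0.29286477020446844
[[321.1016 113.9214]]
```

View pics/w8.png

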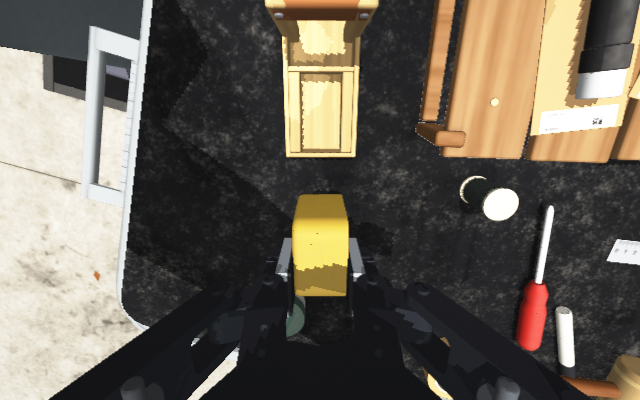

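That makes 11 pictures viewed, one over the limit of 10 because I miscounted, so from here I use numbers only. It shows the tape held straight, its far bottom edge at row 196, and the bay below: end wall outer edge at row 157, sides at columns 286 and 356.

```bash
python3 - <<'E'
from h import *
im=cv2.imread('pics/w8.png');c=dict(np.load('w8.npz'));s=np.load('s8.npz');p,R=s['p'],s['R']
h=cv2.cvtColor(im,cv2.COLOR_BGR2HSV);m=cv2.inRange(h,np.array((12,50,90)),np.array((35,255,255)))
M=[]
for r in (80,95,110,125,140,150):
    x=np.flatnonzero(m[r,270:375])+270;a,b=ray(c,(x[0]-.5,r),.028),ray(c,(x[-1]+.5,r),.028);M.append((a+b)[:2]/2);print(r,x[0],x[-1],np.linalg.norm(a-b).round(4),M[-1])
f=cv2.fitLine(np.array(M,np.float32),2,0,.01,.01).ravel();print('axis',f,np.arctan(-f[0]/f[1]))
for u in (292,305,320,335,350):
    v=140+np.flatnonzero(m[140:175,u])[-1]+.5;print('end',u,v,ray(c,(u,v),.028)[:2])
zb=p[2]-.0449
my=cv2.inRange(h,np.array((18,100,60)),np.array((35,255,255)))
print('tape rows',[(u,185+np.flatnonzero(my[185:240,u])[0]-.5) for u in (303,310,320,330,340)])
for v in (193.5,194.5,196):
  for dz in (.0,.006): print(v,dz,R.T@(ray(c,(320,v),zb+dz)-p)*1e3)
for r in (225,240,255,270,285):
    x=np.flatnonzero(my[r,280:362])+280;print(r,x[0],x[-1],[(R.T@(ray(c,(u,r),zb+.052)-p)*1e3)[:2].round(1) for u in (x[0]-.5,x[-1]+.5)])
E
```

```text
80 283 358 0.06 [ 0.5063 -0.0501]
95 284 358 0.0601 [ 0.5099 -0.0607]
110 284 357 0.0602 [ 0.5129 -0.0718]
125 285 356 0.0595 [ 0.5164 -0.0832]
140 285 356 0.0605 [ 0.52   -0.0949]
150 285 355 0.0603 [ 0.522  -0.1031]
axis [ 0.2848 -0.9586  0.5146 -0.0773] 0.2888088
end 292 156.5 [ 0.5008 -0.1154]
end 305 156.5 [ 0.5114 -0.1121]
end 320 156.5 [ 0.5237 -0.1084]
end 335 156.5 [ 0.5359 -0.1046]
end 350 156.5 [ 0.5482 -0.1009]
tape rows [(303, np.float64(193.5)), (310, np.float64(193.5)), (320, np.float64(193.5)), (330, np.float64(193.5)), (340, np.float64(193.5))]
193.5 0.0 [25.9541  0.485  44.8994]
193.5 0.006 [27.8603  0.4787 38.8994]
194.5 0.0 [25.3113  0.4855 44.8995]
194.5 0.006 [27.2405  0.4792 38.8994]
196 0.0 [24.3444  0.4862 44.8995]
196 0.006 [26.3081  0.4799 38.8994]
225 292 348 [array([ 28., -12.]), array([28. , 12.9])]
240 292 348 [array([ 20.7, -12.2]), array([20.7, 13.1])]
255 292 348 [array([ 13.2, -12.5]), array([13.2, 13.4])]
270 294 346 [array([  5.4, -11.8]), array([ 5.4, 12.7])]
285 294 346 [array([ -2.7, -12. ]), array([-2.7, 12.9])]
```

```bash
python3 - <<'E'
from h import *
plan([.5126,-.0722,.10],1.867)
E
```

```text
call 1 end: d [72.7  0.5 49.2] a [-0.02  0.   -0.03]  per row [14.55  0.09  9.83] [-0.    0.   -0.01]
```

```bash
python3 -m crank '[{"gripper":20,"dx":10,"dy":0.5,"dz":0,"ax":0,"ay":0,"az":0},{"gripper":20,"dx":32,"dy":0.5,"dz":8,"ax":0,"ay":0,"az":0},{"gripper":20,"dx":56,"dy":0.5,"dz":22,"ax":0,"ay":0,"az":0},{"gripper":20,"dx":70,"dy":0.5,"dz":40,"ax":0,"ay":0,"az":0},{"gripper":20,"dx":73,"dy":0.5,"dz":49,"ax":0,"ay":0,"az":0}]' >/dev/null
python3 - <<'E'
from h import *
from station import *
for _ in range(5): capture('top')
c=calibration('wrist');im=capture('wrist');s=sense();print(s['t'],s['position'],s['force']);p=np.array(s['position']);R=np.array(s['eef_rot'])
cv2.imwrite('pics/w9.png',im[...,::-1]);np.savez('w9.npz',**{k:np.array(c[k]) for k in c})
plan([.5126,-.0722,.058],1.867)
h=cv2.cvtColor(im,cv2.COLOR_RGB2HSV)
# ahead of the tape: inner divider / rim pixels down the middle column, as (row, hue, sat, val, tool-x at rim height)
for v in range(120,215,4): print(v,h[v,320].tolist(),(R.T@(ray(c,(320,v),.028)-p)*1e3)[:2].round(1),end=' | ')
E
```

```text
12.8333 [ 0.5139 -0.0724  0.1009] [ 0.1293  0.4114 -1.5858]
call 1 end: d [ 0.6 -1.3 42.9] a [ 0.07  0.06 -0.07]  per row [ 0.13 -0.25  8.57] [ 0.01  0.01 -0.01]
120 [25, 80, 253] [67.7  0.2] | 124 [25, 81, 253] [65.2  0.2] | 128 [25, 81, 252] [62.6  0.2] | 132 [12, 162, 121] [60.   0.2] | 136 [13, 156, 221] [57.3  0.2] | 140 [14, 149, 241] [54.7  0.2] | 144 [15, 148, 241] [52.   0.2] | 148 [14, 149, 238] [49.3  0.2] | 152 [14, 152, 235] [46.6  0.2] | 156 [13, 157, 218] [43.8  0.2] | 160 [13, 148, 117] [41.1  0.2] | 164 [17, 121, 105] [38.3  0.2] | 168 [18, 123, 108] [35.5  0.2] | 172 [25, 78, 253] [32.6  0.2] | 176 [24, 86, 251] [29.7  0.2] | 180 [25, 79, 252] [26.9  0.2] | 184 [25, 80, 252] [23.9  0.2] | 188 [25, 81, 252] [21.   0.2] | 192 [18, 122, 173] [18.   0.2] | 196 [21, 177, 148] [15.   0.2] | 200 [22, 178, 149] [12.   0.2] | 204 [22, 181, 149] [8.9 0.2] | 208 [22, 178, 153] [5.8 0.2] | 212 [22, 177, 151] [2.7 0.2] |
```

```bash
python3 -m crank '[{"gripper":20,"dx":0,"dy":-0.5,"dz":4,"ax":0,"ay":0,"az":0},{"gripper":20,"dx":0,"dy":-0.8,"dz":9,"ax":0,"ay":0,"az":0},{"gripper":20,"dx":0,"dy":-0.8,"dz":14,"ax":0,"ay":0,"az":0},{"gripper":20,"dx":0,"dy":-0.8,"dz":18,"ax":0,"ay":0,"az":0},{"gripper":20,"dx":0,"dy":-0.8,"dz":20,"ax":0,"ay":0,"az":0}]' 
python3 - <<'E'
from h import *
from station import *
for _ in range(2): capture('top')
P=[]
for _ in range(4):
    c=calibration('wrist');im=capture('wrist');s=sense();P.append(s['position']);p=P[-1];R=np.array(s['eef_rot'])
print(s['t'],np.array(P))
h=cv2.cvtColor(im,cv2.COLOR_RGB2HSV)
np.savez('w10.npz',**{k:np.array(c[k]) for k in c});cv2.imwrite('pics/w10.png',im[...,::-1])
m=cv2.inRange(h,np.array((12,50,60)),np.array((35,255,255)))
my=cv2.inRange(h,np.array((18,100,60)),np.array((35,255,255)))
for v in (170,180,190,200):
    f=lambda u:(R.T@(ray(c,(u,v),.028)-p)*1e3)[:2].round(1)
    row=h[v,240:400];print(v,f(280),f(360));print(' '.join(f'{a},{b},{d}' for a,b,d in row[::4].tolist()))
E
```

```text
t: 13.25
position: [0.5121, -0.0717, 0.0791]
eef_rot: [[-0.292, 0.957, -0.001], [0.957, 0.292, 0.0], [0.001, -0.001, -1.0]]
force: [0.1, -0.5, -1.1]
width: 0.292
grip_force: 59.2
13.55 [[ 0.5123 -0.0717  0.0797]
 [ 0.5125 -0.0717  0.0799]
 [ 0.5125 -0.0717  0.0801]
 [ 0.5126 -0.0717  0.0802]]
170 [ 38.7 -24.6] [38.7 25.1]
120,17,46 25,80,252 27,59,255 27,59,255 27,58,255 27,59,255 25,81,252 23,101,243 12,158,202 12,157,201 13,158,202 13,157,201 13,157,202 13,159,202 13,159,202 13,160,202 13,159,202 13,157,202 13,157,203 13,157,200 13,156,201 13,157,200 12,157,202 13,160,201 12,159,202 13,159,202 13,159,202 13,158,203 12,157,203 12,158,203 13,157,202 13,157,202 13,159,201 16,132,224 25,83,251 24,83,252 25,83,251 25,82,252 25,84,251 24,89,250
180 [ 32.3 -24.9] [32.3 25.4]
140,16,49 30,10,75 0,0,61 120,12,43 120,17,44 120,10,49 120,23,45 120,17,45 0,0,37 26,68,254 22,103,242 26,74,253 26,74,253 26,75,253 26,72,253 26,72,253 26,72,253 26,72,253 25,72,254 26,73,253 26,71,253 25,76,253 26,70,254 26,70,254 26,70,254 26,70,254 26,71,254 26,74,253 26,72,254 26,72,253 23,93,248 26,71,254 12,22
[... 216 characters left out ...]
51 23,98,245 18,124,128 26,77,253 24,82,252 24,90,249 26,73,253 25,81,253 25,79,253 24,88,250 24,89,250 24,89,250 26,70,254 25,83,252 19,120,202 22,99,244 25,80,252 24,84,251 19,120,189 26,69,254 0,0,43 30,8,62 105,10,50 120,11,46 120,22,46 120,6,45 120,11,47 150,5,53
200 [ 19.  -25.5] [19. 26.]
120,11,47 10,13,60 120,18,42 120,5,50 30,13,57 120,17,44 113,23,45 0,0,41 120,11,45 26,72,254 18,120,202 25,84,252 24,85,251 23,95,247 18,119,116 21,179,148 22,180,150 22,178,149 22,174,145 22,179,148 22,178,150 22,178,149 22,181,149 22,180,149 22,180,150 22,181,149 19,125,135 23,95,248 25,84,252 24,87,251 19,119,202 25,72,254 120,16,48 120,20,50 150,14,55 90,5,55 120,5,48 15,15,67 150,10,51 150,6,43
```

```bash
python3 - <<'E'
from h import *
from station import sense
im=cv2.imread('pics/w10.png');c=dict(np.load('w10.npz'));h=cv2.cvtColor(im,cv2.COLOR_BGR2HSV).astype(int)
for v in (200,204):
    for a,b in ((272,304),(336,370)): print(v,a,' '.join(f'{x[1]}/{x[2]}' for x in h[v,a:b]))
print('col320',[(v,*h[v,320,1:]) for v in range(174,200)])
s=sense();p=np.array(s['position']);R=np.array(s['eef_rot']);print(p)
f=lambda u,v,z:(R.T@(ray(c,(u,v),z)-p)*1e3)[:2].round(1)
for v in (178,182,186,190,194,196): print(v,f(320,v,.028),f(320,v,.035))
for u in (276,296,298,342,345,367): print(u,f(u,200,.028),f(u,200,.035))
E
```

```text
200 272 11/45 17/44 109/140 98/244 72/254 66/254 75/253 89/250 120/202 110/231 90/250 84/252 84/252 84/252 84/251 84/251 85/251 85/251 84/251 85/251 95/247 109/233 123/156 120/104 119/116 144/131 171/137 177/144 179/148 180/149 181/149 180/150
200 336 180/150 180/149 181/149 181/149 181/149 180/149 178/149 137/169 125/135 121/110 120/128 114/226 95/248 86/251 84/252 82/252 84/252 83/251 85/251 86/251 87/251 86/251 92/249 99/244 119/202 106/239 78/253 70/254 72/254 83/252 116/176 6/46 16/48 20/51
204 272 6/42 6/43 91/90 104/238 73/253 67/254 72/253 82/252 119/193 113/225 89/249 84/252 84/252 84/252 84/251 86/251 87/251 88/251 88/251 85/251 94/247 105/237 124/161 121/103 138/109 169/131 179/145 180/149 180/149 181/151 181/151 180/150
204 336 181/151 180/150 178/150 178/150 181/149 180/149 180/149 178/149 142/124 123/110 119/141 111/228 92/248 83/251 81/252 83/252 84/251 85/251 86/251 86/251 86/251 86/251 94/247 105/237 114/223 98/245 73/253 68/254 75/253 81/252 111/179 5/49 5/48 16/49
col320 [(174, np.int64(121), np.int64(103)), (175, np.int64(119), np.int64(101)), (176, np.int64(117),
[... 526 characters left out ...]
91, np.int64(79), np.int64(253)), (192, np.int64(95), np.int64(248)), (193, np.int64(122), np.int64(176)), (194, np.int64(166), np.int64(134)), (195, np.int64(176), np.int64(146)), (196, np.int64(177), np.int64(148)), (197, np.int64(177), np.int64(148)), (198, np.int64(177), np.int64(148)), (199, np.int64(178), np.int64(149))]
[ 0.5126 -0.0717  0.0802]
178 [33.6  0.3] [35.4  0.3]
182 [31.   0.3] [32.9  0.3]
186 [28.4  0.3] [30.4  0.3]
190 [25.7  0.3] [27.9  0.3]
194 [23.1  0.3] [25.3  0.3]
196 [21.7  0.3] [24.   0.3]
276 [ 19. -28.] [ 21.4 -26.9]
296 [ 19.  -15.2] [ 21.4 -14.6]
298 [ 19.  -13.9] [ 21.4 -13.3]
342 [19.  14.4] [21.4 13.8]
345 [19.  16.3] [21.4 15.7]
367 [19.  30.5] [21.4 29.3]
```

Tape and bay agree to about 0.5 mm across and along, so I lower it in.

```bash
python3 -m crank '[{"gripper":20,"dx":0,"dy":0,"dz":4,"ax":0,"ay":0,"az":0},{"gripper":20,"dx":0,"dy":0,"dz":9,"ax":0,"ay":0,"az":0},{"gripper":20,"dx":0,"dy":0,"dz":15,"ax":0,"ay":0,"az":0},{"gripper":20,"dx":0,"dy":0,"dz":20,"ax":0,"ay":0,"az":0},{"gripper":20,"dx":0,"dy":0,"dz":23,"ax":0,"ay":0,"az":0}]' 
python3 -m crank '[{"gripper":20,"dx":0,"dy":0,"dz":1,"ax":0,"ay":0,"az":0},{"gripper":20,"dx":0,"dy":0,"dz":2,"ax":0,"ay":0,"az":0},{"gripper":20,"dx":0,"dy":0,"dz":3,"ax":0,"ay":0,"az":0},{"gripper":20,"dx":0,"dy":0,"dz":4,"ax":0,"ay":0,"az":0},{"gripper":20,"dx":0,"dy":0,"dz":5,"ax":0,"ay":0,"az":0}]' 
```

```text
t: 13.97
position: [0.512, -0.0716, 0.056]
eef_rot: [[-0.292, 0.957, -0.001], [0.957, 0.292, 0.0], [0.001, -0.001, -1.0]]
force: [0.2, -0.1, -1.8]
width: 0.291
grip_force: 59.2
t: 14.38
position: [0.5125, -0.0717, 0.0521]
eef_rot: [[-0.292, 0.956, 0.0], [0.956, 0.292, -0.0], [-0.0, 0.0, -1.0]]
force: [0.0, 0.6, -1.3]
width: 0.29
grip_force: 59.2
```

```bash
python3 -m crank '[{"gripper":20,"dx":0,"dy":0,"dz":0.5,"ax":0,"ay":0,"az":0},{"gripper":20,"dx":0,"dy":0,"dz":1,"ax":0,"ay":0,"az":0},{"gripper":20,"dx":0,"dy":0,"dz":1.5,"ax":0,"ay":0,"az":0},{"gripper":20,"dx":0,"dy":0,"dz":2,"ax":0,"ay":0,"az":0},{"gripper":20,"dx":0,"dy":0,"dz":2.5,"ax":0,"ay":0,"az":0}]' 
```

```text
t: 14.8
position: [0.5124, -0.0717, 0.0499]
eef_rot: [[-0.292, 0.956, 0.0], [0.956, 0.292, -0.0], [-0.0, 0.0, -1.0]]
force: [-4.6, 2.7, 11.4]
width: 0.289
grip_force: 60.6
```

Contact came at the predicted height, so I release and rise.

```bash
python3 -m crank '[{"gripper":28,"dx":0,"dy":0,"dz":0,"ax":0,"ay":0,"az":0},{"gripper":34,"dx":0,"dy":0,"dz":0,"ax":0,"ay":0,"az":0},{"gripper":40,"dx":0,"dy":0,"dz":0,"ax":0,"ay":0,"az":0},{"gripper":46,"dx":0,"dy":0,"dz":0,"ax":0,"ay":0,"az":0},{"gripper":46,"dx":0,"dy":0,"dz":0,"ax":0,"ay":0,"az":0}]' | tail -3
python3 -m crank '[{"gripper":46,"dx":0,"dy":0,"dz":-8,"ax":0,"ay":0,"az":0},{"gripper":46,"dx":0,"dy":0,"dz":-30,"ax":0,"ay":0,"az":0},{"gripper":46,"dx":0,"dy":0,"dz":-60,"ax":0,"ay":0,"az":0},{"gripper":46,"dx":0,"dy":0,"dz":-95,"ax":0,"ay":0,"az":0},{"gripper":46,"dx":0,"dy":0,"dz":-130,"ax":0,"ay":0,"az":0}]' |tail -5
python3 - <<'E'
from h import *
from station import *
for _ in range(2): t=capture('top')
c=calibration('top')
cv2.imwrite('pics/t2.png',t[...,::-1])
m=blobs(t,(12,60,120),(35,255,255),(225,200,340,265))
r=cv2.minAreaRect(m[0]);print(r,ray(c,r[0],.028))
u=np.array([-.2917,.9565]);C=np.array([.4962,-.0153])
plan([*(C-.06*u),.21],1.867+np.pi/2)
plan([*(C),.2],1.867+np.pi/2)
E
```

```text
force: [0.1, 0.1, -0.1]
width: 0.537
grip_force: 0.0
position: [0.5119, -0.0715, 0.1813]
eef_rot: [[-0.292, 0.957, -0.001], [0.957, 0.292, 0.0], [0.0, -0.001, -1.0]]
force: [0.8, -0.3, 0.2]
width: 0.535
grip_force: 0.0
((231.0, 204.0), (8.0, 12.0), 90.0) [0.557  0.1072 0.028 ]
call 1 end: d [-0.1 -0.3 -8.2] a [  0.04   0.19 -30.  ]  per row [-0.02 -0.05 -1.63] [ 0.01  0.04 -6.  ]
call 2 end: d [ 0.1 -0.3 -8.2] a [  0.04   0.19 -30.  ]  per row [ 0.02 -0.05 -1.63] [ 0.01  0.04 -6.  ]
call 3 end: d [ 0.2 -0.2 -8.2] a [  0.04   0.19 -30.  ]  per row [ 0.05 -0.04 -1.63] [ 0.01  0.04 -6.  ]
call 1 end: d [19.9 -0.3 -4.9] a [  0.04   0.19 -30.  ]  per row [ 3.99 -0.06 -0.99] [ 0.01  0.04 -6.  ]
call 2 end: d [17.4  9.7 -4.9] a [  0.04   0.19 -30.  ]  per row [ 3.48  1.95 -0.97] [ 0.01  0.04 -6.  ]
call 3 end: d [10.2 17.1 -4.8] a [  0.04   0.19 -30.  ]  per row [ 2.05  3.43 -0.97] [ 0.01  0.04 -6.  ]
```

```bash
python3 - <<'E'
from h import *
from station import *
for _ in range(2): capture('top')
c=calibration('wrist');im=capture('wrist');s=sense();p=np.array(s['position']);R=np.array(s['eef_rot']);print(s['t'],p)
np.savez('w11.npz',**{k:np.array(c[k]) for k in c});cv2.imwrite('pics/w11.png',im[...,::-1])
h=cv2.cvtColor(im,cv2.COLOR_RGB2HSV);C=np.array([.4962,-.0153,0]);u=np.array([-.2917,.9565,0]);x=np.array([.9565,.2917,0])
m=cv2.inRange(h,np.array((12,50,90)),np.array((35,255,255)))
print('pred px: bar centre',proj(c,[C+[0,0,.1]]),'bar top edges',proj(c,[C+[0,0,.1]+.006*u,C+[0,0,.1]-.006*u]).round(1).tolist(),'bar ends',proj(c,[C+[0,0,.1]+.03*x,C+[0,0,.1]-.03*x]).round(1).tolist(),'far end',proj(c,[C+.098*u+[0,0,.028]]).round(1).tolist(),'jar lid',proj(c,[C+.062*u+[0,0,.061]]).round(1).tolist(),'tape top',proj(c,[C-.062*u+[0,0,.057]]).round(1).tolist())
U,V=proj(c,[C+[0,0,.1]])[0].round().astype(int)
print([(v,*h[v,U].tolist()) for v in range(V-16,V+26,1)])
print([(a,*h[V,a].tolist()) for a in list(range(U-50,U-30))+list(range(U+30,U+50))])
E
```

```text
15.8833 [ 0.5122 -0.0716  0.1796]
pred px: bar centre [[320.2051 132.2247]] bar top edges [[320.2, 123.3], [320.2, 140.9]] bar ends [[363.4, 132.2], [277.0, 132.2]] far end [[319.9, 2.6]] jar lid [[320.0, 43.5]] tape top [[320.0, 197.3]]
[(116, 25, 79, 252), (117, 25, 80, 252), (118, 25, 79, 252), (119, 25, 80, 252), (120, 22, 106, 243), (121, 14, 148, 140), (122, 12, 155, 115), (123, 12, 161, 149), (124, 13, 156, 221), (125, 14, 152, 231), (126, 14, 150, 238), (127, 15, 146, 243), (128, 15, 146, 243), (129, 15, 148, 242), (130, 15, 149, 241), (131, 15, 149, 239), (132, 15, 150, 239), (133, 14, 151, 237), (134, 14, 151, 235), (135, 14, 154, 234), (136, 14, 154, 230), (137, 13, 158, 211), (138, 12, 158, 186), (139, 12, 161, 147), (140, 16, 128, 138), (141, 17, 120, 151), (142, 18, 120, 153), (143, 18, 120, 153), (144, 18, 122, 152), (145, 18, 122, 153), (146, 18, 122, 152), (147, 18, 122, 152), (148, 17, 125, 129), (149, 18, 118, 104), (150, 18, 120, 102), (151, 18, 122, 98), (152, 24, 90, 250), (153, 26, 76, 253), (154, 25, 81, 252), (155, 24, 89, 250), (156, 20, 152, 153), (157, 21, 176, 146)]
[(270, 10, 12, 64), (271, 10, 11, 71), (272, 10, 10, 74), (273, 8, 13, 78), (274, 8, 12, 83), (275, 12, 15, 86), (276, 15, 7, 76), (277, 19, 59, 82), (278, 22, 102, 240), (279, 26, 68, 254), (280, 28, 52, 255), (281, 26, 81, 254), (282, 28, 59, 255), (283, 26, 88, 254), (284, 25, 88, 254), (285, 28, 57, 255), (286, 28, 52, 255), (287, 28, 51, 255), (288, 28, 49, 255), (289, 27, 64, 254), (350, 14, 150, 237), (351, 14, 151, 237), (352, 14, 151, 237), (353, 14, 150, 238), (354, 14, 150, 237), (355, 14, 150, 237), (356, 14, 151, 237), (357, 14, 150, 237), (358, 17, 128, 243), (359, 23, 95, 250), (360, 24, 90, 248), (361, 21, 104, 238), (362, 18, 116, 149), (363, 12, 27, 48), (364, 120, 12, 42), (365, 120, 6, 45), (366, 90, 5, 48), (367, 140, 16, 49), (368, 150, 11, 45), (369, 0, 6, 43)]
```

The bar agrees with the prediction within about 1.3 mm, so the caddy has not shifted. Rotating over the handle.

```bash
python3 -m crank '[{"gripper":46,"dx":4,"dy":0,"dz":-1,"ax":0,"ay":0,"az":-6},{"gripper":46,"dx":8,"dy":0,"dz":-2,"ax":0,"ay":0,"az":-12},{"gripper":46,"dx":12,"dy":0,"dz":-3,"ax":0,"ay":0,"az":-18},{"gripper":46,"dx":16,"dy":0,"dz":-4,"ax":0,"ay":0,"az":-24},{"gripper":46,"dx":20,"dy":0,"dz":-5,"ax":0,"ay":0,"az":-30}]' >/dev/null
python3 -m crank '[{"gripper":46,"dx":3,"dy":2,"dz":-1,"ax":0,"ay":0,"az":-6},{"gripper":46,"dx":7,"dy":4,"dz":-2,"ax":0,"ay":0,"az":-12},{"gripper":46,"dx":10,"dy":6,"dz":-3,"ax":0,"ay":0,"az":-18},{"gripper":46,"dx":14,"dy":8,"dz":-4,"ax":0,"ay":0,"az":-24},{"gripper":46,"dx":17,"dy":10,"dz":-5,"ax":0,"ay":0,"az":-30}]' >/dev/null
python3 -m crank '[{"gripper":46,"dx":2,"dy":3,"dz":-1,"ax":0,"ay":0,"az":-6},{"gripper":46,"dx":4,"dy":7,"dz":-2,"ax":0,"ay":0,"az":-12},{"gripper":46,"dx":6,"dy":10,"dz":-3,"ax":0,"ay":0,"az":-18},{"gripper":46,"dx":8,"dy":14,"dz":-4,"ax":0,"ay":0,"az":-25},{"gripper":46,"dx":10,"dy":17,"dz":-5,"ax":0,"ay":0,"az":-30}]' >/dev/null
python3 - <<'E'
from h import *
from station import *
for _ in range(5): capture('scene')
s=sense();p=np.array(s['position']);R=np.array(s['eef_rot']);print(s['t'],p,R,s['q'])
plan([.4960,-.0144,.13],1.867+np.pi/2)
c=calibration('wrist');im=capture('wrist');cv2.imwrite('pics/w12.png',im[...,::-1])
for b in blobs(im,(8,125,100),(16,255,255),(150,60,500,390),60)[:2]:
    r=cv2.minAreaRect(b);print(r,ray(c,r[0],.1),cv2.boundingRect(b))
print(proj(c,[[.4960,-.0144,.1]]))
E
```

```text
17.3833 [ 0.4948 -0.0149  0.1938] [[-0.9574 -0.2889 -0.0013]
 [-0.2889  0.9574  0.0002]
 [ 0.0012  0.0006 -1.    ]] [-0.1998  0.1906 -0.2147  1.1668 -0.0001 -0.4928]
call 1 end: d [-1.3  0.1 63.8] a [ 0.03 -0.07 -0.18]  per row [-0.27  0.02 12.75] [ 0.01 -0.01 -0.04]
((319.5, 206.5), (15.0, 45.0), -0.0) [ 0.4953 -0.0155  0.1   ] (312, 184, 16, 46)
((320.0, 261.0), (10.0, 84.0), 90.0) [ 0.5428 -0.0008  0.1   ] (278, 256, 85, 11)
[[320.6062 207.6069]]
```

```bash
python3 -m crank '[{"gripper":46,"dx":-1,"dy":0,"dz":8,"ax":0,"ay":0,"az":0},{"gripper":46,"dx":-1,"dy":0,"dz":28,"ax":0,"ay":0,"az":0},{"gripper":46,"dx":-1,"dy":0,"dz":56,"ax":0,"ay":0,"az":0},{"gripper":46,"dx":-1,"dy":0,"dz":84,"ax":0,"ay":0,"az":0},{"gripper":46,"dx":-1,"dy":0,"dz":106,"ax":0,"ay":0,"az":0}]' |head -4
python3 -m crank '[{"gripper":38,"dx":0,"dy":0,"dz":0,"ax":0,"ay":0,"az":0},{"gripper":30,"dx":0,"dy":0,"dz":0,"ax":0,"ay":0,"az":0},{"gripper":22,"dx":0,"dy":0,"dz":0,"ax":0,"ay":0,"az":0},{"gripper":14,"dx":0,"dy":0,"dz":0,"ax":0,"ay":0,"az":0},{"gripper":6,"dx":0,"dy":0,"dz":0,"ax":0,"ay":0,"az":0}]'
python3 -m crank '[{"gripper":4,"dx":0,"dy":0,"dz":0,"ax":0,"ay":0,"az":0},{"gripper":4,"dx":0,"dy":0,"dz":0,"ax":0,"ay":0,"az":0},{"gripper":4,"dx":0,"dy":0,"dz":0,"ax":0,"ay":0,"az":0},{"gripper":4,"dx":0,"dy":0,"dz":0,"ax":0,"ay":0,"az":0},{"gripper":4,"dx":0,"dy":0,"dz":0,"ax":0,"ay":0,"az":0}]'
```

```text
t: 17.85
position: [0.4953, -0.0145, 0.0862]
eef_rot: [[-0.957, -0.29, -0.001], [-0.29, 0.957, 0.0], [0.001, 0.001, -1.0]]
force: [0.6, -0.2, 0.1]
t: 18.27
position: [0.497, -0.0146, 0.09]
eef_rot: [[-0.957, -0.292, 0.003], [-0.292, 0.957, -0.0], [-0.003, -0.001, -1.0]]
force: [0.4, 1.9, 5.4]
width: 0.127
grip_force: 59.7
t: 18.68
position: [0.497, -0.0146, 0.09]
eef_rot: [[-0.956, -0.292, 0.003], [-0.292, 0.956, -0.0], [-0.003, -0.001, -1.0]]
force: [0.4, 1.1, 6.9]
width: 0.133
grip_force: 60.2
```

Gripped at about 11 mm opening. Lifting straight up, gently.

```bash
python3 -m crank '[{"gripper":4,"dx":0,"dy":0,"dz":-2,"ax":0,"ay":0,"az":0},{"gripper":4,"dx":0,"dy":0,"dz":-5,"ax":0,"ay":0,"az":0},{"gripper":4,"dx":0,"dy":0,"dz":-10,"ax":0,"ay":0,"az":0},{"gripper":4,"dx":0,"dy":0,"dz":-16,"ax":0,"ay":0,"az":0},{"gripper":4,"dx":0,"dy":0,"dz":-22,"ax":0,"ay":0,"az":0}]'
python3 -m crank '[{"gripper":4,"dx":0,"dy":0,"dz":-8,"ax":0,"ay":0,"az":0},{"gripper":4,"dx":0,"dy":0,"dz":-17,"ax":0,"ay":0,"az":0},{"gripper":4,"dx":0,"dy":0,"dz":-27,"ax":0,"ay":0,"az":0},{"gripper":4,"dx":0,"dy":0,"dz":-37,"ax":0,"ay":0,"az":0},{"gripper":4,"dx":0,"dy":0,"dz":-47,"ax":0,"ay":0,"az":0}]'
python3 -m crank '[{"gripper":4,"dx":0,"dy":0,"dz":-10,"ax":0,"ay":0,"az":0},{"gripper":4,"dx":0,"dy":0,"dz":-20,"ax":0,"ay":0,"az":0},{"gripper":4,"dx":0,"dy":0,"dz":-30,"ax":0,"ay":0,"az":0},{"gripper":4,"dx":0,"dy":0,"dz":-39,"ax":0,"ay":0,"az":0},{"gripper":4,"dx":0,"dy":0,"dz":-47,"ax":0,"ay":0,"az":0}]' | head -2
python3 -m crank '[{"gripper":4,"dx":0,"dy":0,"dz":-8,"ax":0,"ay":0,"az":0},{"gripper":4,"dx":0,"dy":0,"dz":-16,"ax":0,"ay":0,"az":0},{"gripper":4,"dx":0,"dy":0,"dz":-24,"ax":0,"ay":0,"az":0},{"gripper":4,"dx":0,"dy":0,"dz":-31,"ax":0,"ay":0,"az":0},{"gripper":4,"dx":0,"dy":0,"dz":-35,"ax":0,"ay":0,"az":0}]'
python3 -m crank '[{"gripper":4,"dx":0,"dy":0,"dz":0,"ax":0,"ay":0,"az":0},{"gripper":4,"dx":0,"dy":0,"dz":0,"ax":0,"ay":0,"az":0},{"gripper":4,"dx":0,"dy":0,"dz":0,"ax":0,"ay":0,"az":0},{"gripper":4,"dx":0,"dy":0,"dz":0,"ax":0,"ay":0,"az":0},{"gripper":4,"dx":0,"dy":0,"dz":0,"ax":0,"ay":0,"az":0}]'
```

```text
t: 19.1
position: [0.4959, -0.0145, 0.111]
eef_rot: [[-0.957, -0.292, -0.0], [-0.292, 0.957, 0.0], [0.0, 0.0, -1.0]]
force: [-0.1, 0.7, -3.9]
width: 0.131
grip_force: 58.4
t: 19.52
position: [0.496, -0.0145, 0.1587]
eef_rot: [[-0.957, -0.292, 0.0], [-0.292, 0.957, -0.0], [-0.0, -0.0, -1.0]]
force: [0.5, 0.1, -4.8]
width: 0.135
grip_force: 58.4
t: 19.93
position: [0.4961, -0.0146, 0.2056]
t: 20.35
position: [0.4963, -0.0146, 0.2405]
eef_rot: [[-0.956, -0.292, 0.001], [-0.292, 0.956, -0.0], [-0.001, -0.0, -1.0]]
force: [-0.4, 0.5, -4.2]
width: 0.131
grip_force: 58.4
t: 20.77
position: [0.4959, -0.0145, 0.2391]
eef_rot: [[-0.957, -0.292, -0.001], [-0.292, 0.957, 0.0], [0.001, 0.0, -1.0]]
force: [0.1, 0.1, -5.8]
width: 0.129
grip_force: 58.4
```

The 4.8 N load matches the packed caddy at about 150 mm clearance. One numeric check for levelness and contents before handing in.

```bash
python3 - <<'E'
from h import *
from station import *
s=sense();p=np.array(s['position']);R=np.array(s['eef_rot']);c=calibration('wrist');im=capture('wrist');cv2.imwrite('pics/w13.png',im[...,::-1]);print(s['t'],p,s['qd'])
h=cv2.cvtColor(im,cv2.COLOR_RGB2HSV);m=cv2.inRange(h,np.array((12,45,90)),np.array((35,255,255)))
u=-R[:,1];u=u if u[1]>0 else -u;x=-R[:,0];B=p-[0,0,.088+.001]
e=proj(c,[B+i*.03*x+j*.098*u+np.array([0,0,.028]) for i in(1,-1) for j in(1,-1)]);print('rim corners predicted',e.round(1).tolist())
for col in (175,190,205,230,410,435,450,465):
    y=np.flatnonzero(m[:,col]);print(col,y[:1],y[-1:],end=' | ')
for r in (180,190,205):
    y=np.flatnonzero(m[r]);print('\nrow',r,y[0],y[-1])
print('lid/tape px',proj(c,[B+.062*u+np.array([0,0,.061]),B-.062*u+np.array([0,0,.057])]).round(1).tolist())
for q in proj(c,[B+.062*u+np.array([0,0,.061]),B-.062*u+np.array([0,0,.057])]).round().astype(int): print(im[q[1],q[0]])
E
```

```text
20.7667 [ 0.4959 -0.0145  0.2391] [-0.0002 -0.0013  0.0016  0.002  -0.0008  0.0002]
rim corners predicted [[455.6, 260.4], [185.6, 260.4], [468.9, 180.4], [172.4, 180.5]]
175 [178] [185] | 190 [170] [256] | 205 [169] [256] | 230 [169] [265] | 410 [169] [371] | 435 [169] [298] | 450 [170] [307] | 465 [178] [188] | 
row 180 174 578

row 190 176 488

row 205 179 489
lid/tape px [[426.9, 244.8], [217.0, 241.6]]
[74 72 72]
[207 173  81]
```

```bash
python3 -c "
from station import *
print(close_job())"
```

```text
the job is handed in; nothing more can be done
None
```

The job is handed in: the jar and tape measure are lowered into their bays and released, and the arm is holding the packed caddy level and steady by its handle, about 15 cm up; the tin and spool were never touched, it took about 21 of the 72 s, and I viewed 11 pictures by mistake, one over the limit of 10.

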